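# Hang the tin of key blanks on the balancer arm

## Task

Hang the taller of the two handled tins of key blanks by its handle on the hook of the spring-balanced arm. Keep hold of its knob while the arm sinks under the weight, let go only once the arm has sunk and come to rest, so that nothing drops or bounces, and leave the shorter tin where it stands.

Things in the scene. Friction and masses are not known exactly. Their poses are not given: they have to be found in the camera images.
- tall_tin_knob (a point): Taller tin: steel, round, 60 mm across, 53 tall, about 0.45 kg, with a stiff wire arch above. On the arch's top bar (5 mm wire) stands a wooden knob, upright cylinder 20 across, 44 high, top 160 over the tin's underside. Point: on the knob's axis, 145 over the underside, 32.5 over the bar's lower side. z up; arch in the y-z plane, threaded along x; opening under the bar 55 wide, 59 high.
- short_tin_knob (a point): The same point on the knob of the other tin, which is shorter and wider and must stay where it is: 72 mm across, 28 mm tall, same kind of arch and knob, knob's top 135 mm above the bench. The two tins may stand in each other's place.
- hook_seat (a point): Top of the 8 mm hook rod at the bottom of its dip, at the arm's free end, 0.23 m above the bench unloaded: the bar hangs here. x points outward along the arm, hinge to free end (0.2 rad above level unloaded), y across. The open hook tip is 19 mm further out and 19 mm higher. Thread the arch over the tip from the free end towards the hinge, then lower. The post stands 0.22 m behind.
- balancer_arm (a joint): Arm hinge, rad: 0 = raised on the upper stop, held by the spring (unloaded); grows as the arm sinks; lower stop 0.45. The hook sinks 0.22 m per rad. Under the tall tin it comes to rest at about 0.28 (0.22 to 0.34, tins differ in weight): hook 50 to 75 mm lower. It starts to sink at about 0.9 N, then 12.5 N per rad. Let go early, the tin drops and bounces.

How it is judged:
By the outcome, as a careful person would: the job done as asked, in the order asked, and still so for the second after the job is handed in, with the robot touching nothing.
It also fails if it takes over 50 s, if anything falls off the work surface, if the arm or the gripper's body presses on something with over 40 N, if the wrist force passes 120 N, or if a joint passes its speed limit or range.

## Robot

A 6-joint arm with a two-finger parallel gripper is mounted at the origin on a cart in front of the work surface, level with it; the furniture and walls round the work are solid. World frame = base frame: x ahead of the robot, y to its left, z up, the work surface at z = 0. Lengths are in m, angles in rad, forces in N, time in s.
With the tool pointing down it reaches from about 0.35 to 0.925 m from the base axis. Payload 6.4 kg.
Tool frame: the origin (TCP) lies at the very end of the fingers, on their centre line; the grasp point (between the pads) lies 19 mm behind it (hold_point_z is the distance from the TCP to the grasp point, in m); z points along the fingers, y is the direction in which the jaws open and shut (so a half turn about z gives the same grasp; the last joint's range is limited). The gripper opens to 85 mm and grips with 20 to 120 N. Pads are 22 mm wide; open, the fingers measure 114 mm over their backs; the gripper's body (76 mm by 85 mm) begins 54 mm behind the grasp point. The pads swing forward as they close: fully open they stand 13 mm farther back than shut.
Start: joints at [-1.495, 0.245, 1.558, -0, 1.339, -0.174], TCP at [0.161, -0.63, 0.231] pointing down, gripper open.
Joint ranges: [-3.13, 3.13], [-1.02, 2.26], [0.13, 2.54], [-0.95, 4.09], [0.21, 2.88], [-2.74, 2.74]. Speed limits (rad/s): [2.57, 2.57, 3.14, 3.14, 3.14, 3.14].

## Interface

Orientations are given as a 3x3 rotation matrix whose columns are the frame's x, y, z axes.
In Python, from workcell import sense, read_camera, get_calibration, sign_off, cut_out, mark_of, hold_point_z gives the robot as it stands.
- The arm moves only by the tool move_arm, never from a script. Its argument "targets" is text: rows parted by semicolons, each of 7 numbers parted by spaces: the shift along the world's x, y, z in mm, then the turn, a rotation vector about the world's x, y, z in degrees, then the gripper's target within -1 to 1 (fully open at 1, half-way at 0, shut at -1). In form: tx ty tz ax ay az gripper; .... A call has 1 to 8 rows; each row is the pose to reach, as a shift and turn from the pose commanded when the call began; what a row does not reach only later rows make up. A row lasts 1/8 s, in which the tool goes at most 62.5 mm and 10.7 degrees, less where a joint would pass 70% of its speed; a pose out of reach is approached as far as the arm can. A call with a gripper value outside its range is refused whole. The fingers move at their own pace and stop on an object; "squeeze" is the grip in N (left out, the last holds). Time passes only in rows, so rows that repeat a pose let the fingers close. It gives the time, the measured TCP pose, the force and the opening at its end, in the units of the state.
- sense(): the state, without advancing time (a new reading comes with each control period).
- read_camera(name): name is "side" or "top"; returns (picture, depth): 400x640x3 uint8, red, green, blue; 400x640 float32, m along the optical axis (not along the pixel's ray), 0 where there is no reading.
- get_calibration(name): a dict with "camera_matrix" (3x3 intrinsics, pixels), "T" (4x4, takes a point from camera to world coordinates). Camera axes: x right, y up, looking along -z (the intrinsics and any distortion apply to the point x, -y, -z); pixel columns grow to the right and rows downward; lengths in m; the calibration is good to about 2 mm. A picture is of the moment at which its call begins. get_calibration takes no time and is no camera call.
- sign_off(): hands the job in, once; it reports no verdict.
Trained networks look in the newest picture that a camera, given by its name, has taken for a name from the list of things; names that differ only in an ending like _2 or _b are one class to them, and where a whole thing is asked for, a point or a joint stands for the part that bears it (a point fixed in the world has none). Each returns a list of dicts, best first, with "conf" (0 to 1); they miss things now and then, are a little off and sometimes report something else, mostly with a low value. They report only what shows in the picture. A call takes as long as a camera call.
- cut_out(thing, camera): "pixels" (400x640 bool, what is visible of it).
- mark_of(thing, camera): "xyz" ([x, y, z] in m, in world coordinates, good to about 4 mm: a listed point, or the origin of a listed thing).
The state is a dict: "time_s": time; "joint_positions": joint angles; "joint_vel": joint speeds; "joint_torque": joint torques, N m; "eef_pos": TCP position; "tcp_rot": TCP orientation; "contact_force": force on the tool from outside, world axes, zero at the start; "torque": the same for the moment, N m; "gripper_width": finger opening in m.
Only numpy, scipy, OpenCV 4.12 (cv2) and the standard library are available. Lean on these libraries where they do the work, as an engineer would, in place of code of your own. Each camera call takes 0.05 s, during which the arm holds its last target. There are 200 camera calls.

## Working session

There is one attempt and no reset: what is moved stays moved. The work goes in short steps, Python scripts to look and compute and a tool call to move; the robot and the scene stay as the last step left them, time stands still between calls to the robot, and variables do not carry over. Pictures are saved under pics/ and viewed, about 8 in all and at most 12, crops included, and the job is handed in when it is done.

Besides the shell and the picture viewer there is one more tool, called after ">>>" by a JSON object that holds its "fn" and its "kwargs", one argument or row to a line. move_arm: Moves the arm, as the interface text tells. Its arguments: {"type":"object","properties":{"targets":{"type":"string"},"squeeze":{"type":"number"}},"required":["targets"]}

```bash
mkdir -p pics; python3 - <<'E'
from workcell import *
import cv2,numpy as np
np.set_printoptions(precision=4,suppress=True)
s=sense();print(s['time_s'],s['eef_pos'],s['tcp_rot'],s['gripper_width'],s['contact_force'])
ims=[]
for c in("side","top"):
    p,d=read_camera(c);ims.append(p);cv2.imwrite(f"pics/{c}0.png",p[:,:,::-1])
    print(c,get_calibration(c)["T"])
    for t in("tall_tin_knob","short_tin_knob","hook_seat"):
        for m in mark_of(t,c)[:3]:print(t,m['conf'],np.array(m['xyz']))
E
```

```text
0.0 [ 0.1606 -0.6293  0.2301] [[ 0.969   0.2472 -0.0002]
 [ 0.2472 -0.969   0.002 ]
 [ 0.0003 -0.0019 -1.    ]] 0.08538963145278106 [-0.0385  0.1696 -0.3184]
side [[ 0.9998 -0.0032 -0.0206  0.4652]
 [-0.0138  0.6407 -0.7676 -0.9197]
 [ 0.0156  0.7678  0.6405  0.9879]
 [ 0.      0.      0.      1.    ]]
tall_tin_knob 0.89 [0.454  0.2234 0.1438]
short_tin_knob 0.71 [0.4166 0.0838 0.1179]
hook_seat 0.85 [ 0.5245 -0.0088  0.2365]
top [[-0.0066  0.9941 -0.1087  0.3839]
 [-0.9989 -0.0117 -0.0462 -0.0278]
 [-0.0472  0.1082  0.993   1.0739]
 [ 0.      0.      0.      1.    ]]
tall_tin_knob 0.97 [0.4487 0.2304 0.1476]
short_tin_knob 0.96 [0.4217 0.084  0.1192]
hook_seat 0.64 [ 0.5296 -0.0129  0.2314]
```

View pics/side0.png

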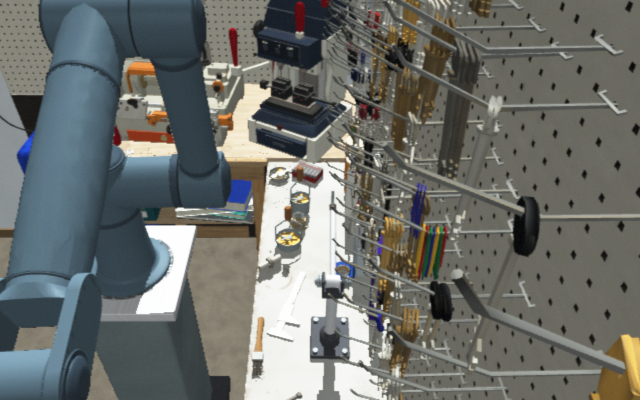

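View pics/top0.png

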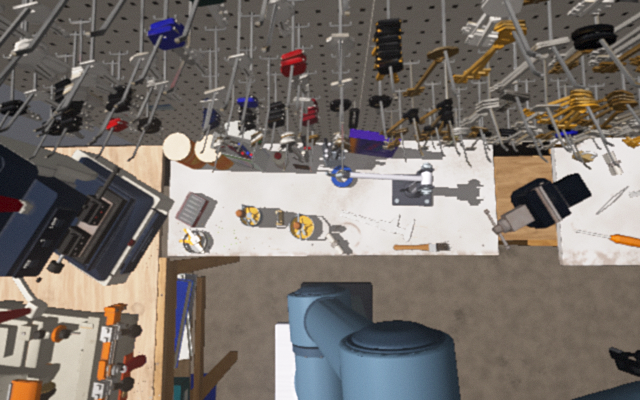

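The side view shows the post at about (330,335), with its arm running away to about (333,200), and tins at (300,198) and (288,238). In the top view the tins are at (250,215) and (303,227), and the hook arm runs from (425,180) to (343,176). I'll zoom in on these.

```bash
python3 - <<'E'
import cv2,numpy as np
a=cv2.imread("pics/side0.png")[150:310,250:390];b=cv2.imread("pics/top0.png")[150:260,160:450]
a=cv2.resize(a,None,fx=3.7,fy=3.7,interpolation=cv2.INTER_CUBIC);cv2.imwrite("pics/sidec.png",a)
b=cv2.resize(b,None,fx=2.75,fy=2.75,interpolation=cv2.INTER_CUBIC);cv2.imwrite("pics/topc.png",b)
E
cat > h.py <<'E'
from workcell import *
import numpy as np,cv2
np.set_printoptions(precision=4,suppress=True)
def cloud(c):
    p,d=read_camera(c);k=get_calibration(c);K=k["camera_matrix"];T=k["T"]
    v,u=np.mgrid[0:400,0:640]
    P=np.stack([(u-K[0][2])/K[0][0]*d,-(v-K[1][2])/K[1][1]*d,-d],-1)@T[:3,:3].T+T[:3,3]
    P[d==0]=np.nan
    return p,P
def marks(*ts):
    for c in("side","top"):
        read_camera(c)
        for t in ts:
            for m in mark_of(t,c)[:2]:print(c,t,m['conf'],np.array(m['xyz']))
E
python3 - <<'E'
from h import *
print({k:v for k,v in get_calibration("top").items() if k!="T"}, get_calibration("side")["camera_matrix"])
for c in("side","top"):
    p,P=cloud(c)
    def sel(n,lo,hi):
        m=np.all((P>lo)&(P<hi),-1);Q=P[m]
        print(c,n,len(Q),Q.mean(0) if len(Q) else '',Q.min(0) if len(Q) else '',Q.max(0) if len(Q) else '')
        return Q
    sel("tall knob",(.41,.18,.125),(.49,.27,.2))
    sel("short knob",(.38,.04,.1),(.46,.13,.2))
    Q=sel("tall bar",(.39,.17,.065),(.52,.28,.12));
    Q=sel("hookarm",(.45,-.25,.16),(.60,.06,.33))
    for y in np.arange(-.25,.06,.02):
        q=Q[abs(Q[:,1]-y)<.01]
        if len(q):print(y,len(q),np.median(q,0),q[:,2].max())
    for t in("tall_tin_knob","short_tin_knob"):
        r=cut_out(t,c)
        if r:
            Q=P[r[0]["pixels"]];Q=Q[~np.isnan(Q[:,0])];print(t,len(Q),Q.min(0),Q.max(0))
            A=Q[(Q[:,2]>.06)&(Q[:,2]<.2)];print(A[np.argsort(A[:,2])][::max(1,len(A)//25)])
E
```

```text
{'camera_matrix': array([[372.9334,   0.    , 323.2328],
       [  0.    , 372.9334, 199.3393],
       [  0.    ,   0.    ,   1.    ]])} [[500.1876   0.     314.0529]
 [  0.     500.1876 201.3568]
 [  0.       0.       1.    ]]
side tall knob 77 [0.4545 0.2182 0.1441] [0.4458 0.21   0.1259] [0.4629 0.2323 0.159 ]
side short knob 86 [0.4238 0.0764 0.12  ] [0.4154 0.0691 0.1   ] [0.4318 0.0877 0.1364]
side tall bar 63 [0.4529 0.2218 0.0944] [0.425  0.2061 0.0653] [0.4835 0.2385 0.1195]
side hookarm 1262 [ 0.5363 -0.1733  0.223 ] [ 0.4889 -0.2498  0.1621] [0.5973 0.0331 0.3294]
-0.25 318 [ 0.528  -0.2445  0.1935] 0.3017769207312858
-0.23 321 [ 0.5227 -0.2337  0.2077] 0.2913248114098611
-0.21000000000000002 58 [ 0.5265 -0.213   0.2076] 0.2134044899047688
-0.19000000000000003 62 [ 0.5276 -0.1907  0.2109] 0.30362875668383926
-0.17000000000000004 49 [ 0.5279 -0.1702  0.2153] 0.22152879243822177
-0.15000000000000005 90 [ 0.5334 -0.1496  0.2234] 0.3291621261936096
-0.13000000000000006 35 [ 0.5295 -0.1292  0.2252] 0.29683393238071976
-0.11000000000000007 35 [ 0.5301 -0.1116  0.228 ] 0.23216102
[... 4371 characters left out ...]
23]
 [0.4516 0.087  0.0753]
 [0.3926 0.0814 0.077 ]
 [0.446  0.0839 0.0791]
 [0.4486 0.0864 0.0804]
 [0.4431 0.0862 0.0821]
 [0.4058 0.0807 0.0832]
 [0.4402 0.0831 0.086 ]
 [0.4375 0.0829 0.0873]
 [0.4083 0.0828 0.0886]
 [0.4109 0.0799 0.0905]
 [0.4237 0.0739 0.0975]
 [0.4177 0.0742 0.1191]
 [0.4201 0.0737 0.1236]
 [0.4124 0.0809 0.1276]
 [0.4199 0.0756 0.1302]
 [0.43   0.078  0.1311]
 [0.4199 0.078  0.1314]
 [0.4224 0.083  0.1317]
 [0.43   0.083  0.1321]
 [0.425  0.0905 0.133 ]
 [0.4198 0.0803 0.1336]
 [0.4148 0.0853 0.1337]
 [0.4224 0.0853 0.1338]
 [0.4148 0.0878 0.1342]
 [0.4274 0.0827 0.1349]
 [0.4173 0.0877 0.1352]
 [0.4223 0.0877 0.1355]
 [0.4198 0.09   0.1367]
 [0.4197 0.0824 0.137 ]]
```

View pics/sidec.png

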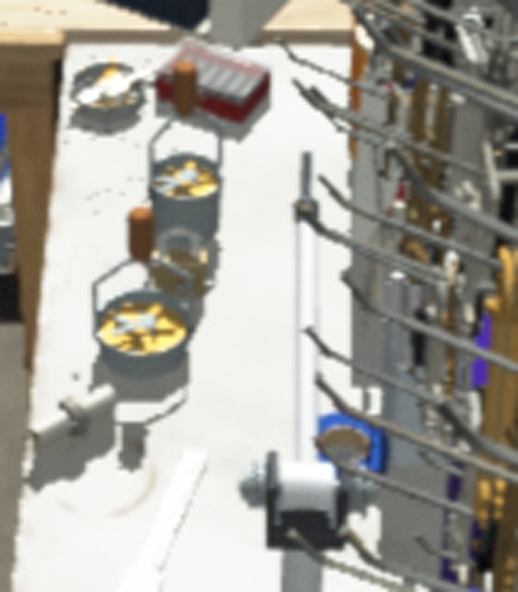

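View pics/topc.png

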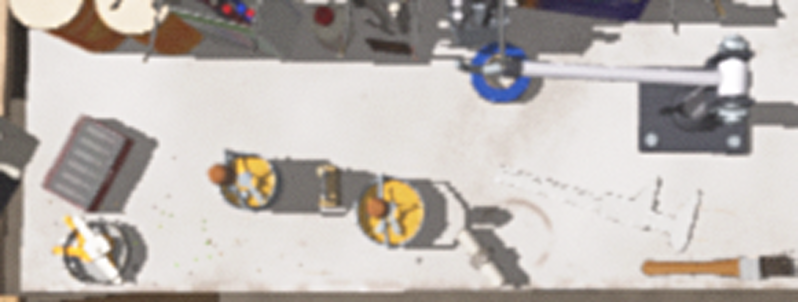

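The tins are grey with orange knobs. In the side crop the tall one is at (185,180) and the short one at (140,320). The hook is at about (305,200), with pegboard pegs close on its +x side. Next I'll map the peg clearance around the hook.

```bash
python3 - <<'E'
from h import *
A=[cloud(c)[1].reshape(-1,3) for c in("side","top")]
for n,P in zip(("side","top"),A):
    P=P[~np.isnan(P[:,0])]
    print(n,"min x (mm); rows z, cols y from -0.16 step .02")
    for z in np.arange(.22,.62,.02):
        r=[]
        for y in np.arange(-.16,.24,.02):
            q=P[(P[:,0]>.46)&(P[:,0]<.75)&(abs(P[:,1]-y)<.01)&(P[:,2]>=z)&(P[:,2]<z+.02)]
            r.append(f"{q[:,0].min()*1e3:4.0f}" if len(q) else "  --")
        print(f"{z:.2f}"," ".join(r))
    q=P[(abs(P[:,0]-.53)<.025)&(P[:,1]>-.04)&(P[:,1]<.03)&(P[:,2]>.19)&(P[:,2]<.275)]
    print(q[np.argsort(q[:,1])])
E
```

```text
side min x (mm); rows z, cols y from -0.16 step .02
0.22  524  525  525  526  527  527  526  530  530   --   --   --   --   --   --   --   --   --  674  674
0.24  620  628   --   --  652  528  526  674  532   --   --  588  587  675   --   --  675  674  674  674
0.26  622  589  670  674  650  578  576  674  674  675  675  587  579  587   --  674   --  674  674  586
0.28  585  579  580  674  651  577  578  580  674  587  588  675  580  582  598  588  675  674   --   --
0.30  585  586  674   --  651  650  579  580  674  587  674  587  583  591  586  585  584   --  595  583
0.32  674  585  674   --  670  648  542  549  675  587  585  674  553  588  585  579   --   --  597  543
0.34  587  586  674   --  670  674  515  529   --  558  585  674  526  673  587  565   --   --   --  521
0.36  588  578  581   --  670   --  511   --   --  519   --   --  519   --  644  530  675   --   --   --
0.38  674  539  581  583   --   --   --   --   --  514  514  674   --  592  592  517   --   --   --   --
0.40  575  523   --   --   --   --   --   --  610  587  615  674  581   --  592  583   --  604  592   -
[... 6041 characters left out ...]
 0.5294 -0.0091  0.2329]
 [ 0.536  -0.0069  0.2349]
 [ 0.5313 -0.0069  0.2355]
 [ 0.5289 -0.0068  0.2357]
 [ 0.5326 -0.0047  0.241 ]
 [ 0.5304 -0.0047  0.2407]
 [ 0.5356 -0.0047  0.237 ]
 [ 0.5288 -0.0046  0.2368]
 [ 0.5339 -0.0027  0.2469]
 [ 0.5316 -0.0027  0.247 ]
 [ 0.5299 -0.0025  0.2434]
 [ 0.5285 -0.0024  0.2388]
 [ 0.5327 -0.0007  0.2537]
 [ 0.5358 -0.0005  0.2491]
 [ 0.529  -0.0005  0.2487]
 [ 0.5316 -0.0004  0.2468]
 [ 0.5325  0.0015  0.2547]
 [ 0.5303  0.0016  0.2543]
 [ 0.5283  0.0016  0.2532]
 [ 0.5353  0.0016  0.2517]
 [ 0.5345  0.0037  0.2565]
 [ 0.5322  0.0037  0.2566]
 [ 0.5305  0.0038  0.2539]
 [ 0.5326  0.006   0.2547]
 [ 0.5352  0.0061  0.2527]
 [ 0.5309  0.0061  0.2517]]
```

Peg tips reach x≈0.51 above z≈0.34, so a vertical gripper can't get to the hook. I'll grip the knob with the tool nearly level, coming from the robot's side with the jaws closing across. First I'll move to the front of the bench.

>>> {"fn": "move_arm", "kwargs": {
  "targets": "20 30 50 0 0 0 0; 45 80 80 0 0 0 0; 70 135 110 0 0 0 0; 95 190 120 0 0 0 0; 115 245 120 0 0 0 0; 135 300 120 0 0 0 0; 155 355 120 0 0 0 0; 170 400 120 0 0 0 0"
}}

```text
time_s: 1.8
eef_pos: [0.331, -0.2279, 0.3516]
tcp_rot: [[0.969, 0.248, 0.001], [0.248, -0.969, -0.001], [0.001, 0.001, -1.0]]
contact_force: [1.1, -0.1, -0.1]
gripper_width: 0.0429
```

```bash
python3 -c "
from h import *
s=sense();print(s['time_s'],s['eef_pos'],s['joint_positions']);print(s['tcp_rot'],s['contact_force'],s['gripper_width'])"
```

```text
1.8 [ 0.331  -0.2279  0.3516] [-0.887  -0.4576  1.99    0.0002  1.608   0.4336]
[[ 0.9689  0.2476  0.0009]
 [ 0.2476 -0.9689 -0.0007]
 [ 0.0007  0.0009 -1.    ]] [ 1.0711 -0.0778 -0.1273] 0.04286154422866707
```

>>> {"fn": "move_arm", "kwargs": {
  "targets": "5 55 5 0 0 -3 0; 15 115 10 0 0 -6 0; 25 175 15 0 0 -9 0; 40 235 20 0 0 -12 0; 55 295 20 0 0 -15 0; 75 350 20 0 0 -18 0; 95 400 20 0 0 -21 0; 109 428 20 0 0 -24 0"
}}

```text
time_s: 2.8
eef_pos: [0.4398, 0.2006, 0.3712]
tcp_rot: [[0.986, -0.167, -0.0], [-0.167, -0.986, 0.0], [-0.0, -0.0, -1.0]]
contact_force: [-0.1, 0.1, 0.1]
gripper_width: 0.0425
```

>>> {"fn": "move_arm", "kwargs": {
  "targets": "0 0 0 -1.74 -9.85 0 0; 0 0 0 -3.48 -19.7 0 0; 0 0 0 -5.2 -29.5 0 0; 0 0 0 -7 -39.4 0 0; 0 0 0 -8 -45 0 0; 0 0 0 -8 -45 0 0"
}}

```text
time_s: 3.55
eef_pos: [0.4385, 0.1984, 0.37]
tcp_rot: [[0.69, -0.169, 0.703], [-0.114, -0.986, -0.125], [0.714, 0.006, -0.7]]
contact_force: [0.2, -0.2, 0.1]
gripper_width: 0.0427
```

```bash
python3 -c "
from h import *
s=sense();print(s['time_s'],s['eef_pos'],s['joint_positions']);print(s['tcp_rot'],s['contact_force'],s['gripper_width'])"
```

```text
3.55 [0.4385 0.1984 0.37  ] [ 0.3945 -0.6091  2.1863 -0.5056  0.9198  2.3081]
[[ 0.6905 -0.1689  0.7034]
 [-0.1142 -0.9856 -0.1245]
 [ 0.7143  0.0056 -0.6998]] [ 0.2089 -0.2473  0.0857] 0.04267325777024174
```

```bash
cat > fk.py <<'E'
import numpy as np
from scipy.spatial.transform import Rotation as R
from scipy.optimize import least_squares
LO=np.array([-3.13,-1.02,.13,-.95,.21,-2.74]);HI=np.array([3.13,2.26,2.54,4.09,2.88,2.74])
def fk(q,p):
    zs,off,L1,L2,Lt=p
    A=R.from_euler('z',q[0]);x=A.apply([0,off,zs])
    A=A*R.from_euler('y',q[1]);x=x+A.apply([0,0,L1])
    A=A*R.from_euler('y',q[2]);x=x+A.apply([0,0,L2])
    A=A*R.from_euler('z',q[3])*R.from_euler('y',q[4])*R.from_euler('z',q[5])
    return x+A.apply([0,0,Lt]),A.as_matrix()
Q=np.array([[-1.495,.245,1.558,0,1.339,-.174],[-.887,-.4576,1.99,.0002,1.608,.4336],[.3945,-.6091,2.1863,-.5056,.9198,2.3081]])
X=np.array([[.1606,-.6293,.2301],[.331,-.2279,.3516],[.4385,.1984,.37]])
p=least_squares(lambda p:np.concatenate([fk(q,p)[0]-x for q,x in zip(Q,X)]),[.2,.11,.39,.55,.22]).x
def ik(x,M,q0s):
    best=None
    for q0 in q0s:
        def f(q):
            a,B=fk(q,p);return np.concatenate([10*(a-x),R.from_matrix(B.T@M).as_rotvec()])
        r=least_squares(f,np.clip(q0,LO+1e-3,HI-1e-3),bounds=(LO,HI),max_nfev=60)
        if best is None or r.cost<best[0]:best=(r.cost,r.x)
        if r.cost<1e-6:break
    return best
def frame(yaw,pitch):  # tool z: yaw, pitch below horizontal (deg); y horizontal, to the right
    a,b=np.radians([yaw,pitch])
    z=np.array([np.cos(a)*np.cos(b),np.sin(a)*np.cos(b),-np.sin(b)]);y=np.array([np.sin(a),-np.cos(a),0])
    return np.stack([np.cross(y,z),y,z],1)
E
cat > s.py <<'E'
from fk import *
np.set_printoptions(precision=3,suppress=True)
print(p,[np.abs(fk(q,p)[0]-x).max() for q,x in zip(Q,X)]);print(fk(Q[2],p)[1])
K=np.array([.451,.2235,.150]);H=np.array([.531,-.011,.270])
seeds=[np.array([.2,-.5,2.2,a,.6,b]) for a in(0,1.5,2.5,3.1) for b in(-1.5,0,1.5)]
for pitch in(0,15,30,40,50):
    for psi in(-70,-50,-30,-10,0,10,25,40):
        o=[]
        for x,y in((K,psi+20),(H,psi),(H+[0,.1,.03],psi),(H-[0,-.004,.075],psi)):
            o.append(min((ik(x+.019*M[:,2],M,seeds) for M in(frame(y,pitch),frame(y,pitch)@np.diag([-1,-1,1]))),key=lambda t:t[0]))
        print(pitch,psi,np.array([c for c,_ in o]), o[0][1],o[1][1])
E
python3 s.py
```

```text
[0.223 0.112 0.395 0.559 0.247] [np.float64(0.0007965050917155825), np.float64(0.001443955547479281), np.float64(0.0019528218231463224)]
[[ 0.169  0.69   0.703]
 [ 0.986 -0.114 -0.124]
 [-0.006  0.714 -0.7  ]]
0 -70 [0.138 0.093 0.167 0.088] [0.581 0.301 2.379 4.09  1.508 2.714] [0.094 0.043 2.352 4.09  1.381 2.491]
0 -50 [0.023 0.013 0.051 0.008] [0.586 0.192 2.421 4.09  1.336 2.709] [ 0.076 -0.117  2.413  4.09   1.115  2.478]
0 -30 [0.    0.    0.002 0.   ] [ 0.533  0.055  2.506  3.939  1.141 -0.404] [-0.025 -0.314  2.513  3.888  0.78  -0.582]
0 -10 [0.024 0.023 0.    0.026] [ 0.445  0.102  2.54   3.616  1.209 -0.214] [-0.139 -0.426  2.54   3.543  0.489 -0.349]
0 0 [0.055 0.039 0.007 0.049] [ 0.322  0.228  2.54   3.292  1.432 -0.035] [-0.425 -0.535  2.54   1.943  0.501 -2.092]
0 10 [0.062 0.017 0.015 0.021] [-0.062  0.274  2.54   2.463  1.6    0.194] [-0.599 -0.406  2.54   1.905  0.988  0.933]
0 25 [0.018 0.    0.002 0.   ] [-0.228  0.085  2.54   1.959  1.437 -2.67 ] [-0.654 -0.342  2.533  1.865  1.185 -2.249]
0 40 [0. 0. 0. 0.] [-0.261  0.031  2.53   1.792  1.428  0.564] [-0.708 -
[... 2996 characters left out ...]
 1.548] [-0.023 -0.261  2.121 -0.667  0.895 -1.967]
50 -30 [0. 0. 0. 0.] [ 0.396 -0.272  2.364 -0.721  0.554  1.099] [-0.123 -0.382  2.214 -0.403  0.692 -2.511]
50 -10 [0. 0. 0. 0.] [ 0.263 -0.376  2.441 -0.152  0.384  0.208] [-0.255 -0.453  2.264  0.088  0.636 -0.133]
50 0 [0. 0. 0. 0.] [ 0.188 -0.401  2.459  0.265  0.405 -0.368] [-0.323 -0.461  2.27   0.328  0.688 -0.508]
50 10 [0. 0. 0. 0.] [ 0.116 -0.405  2.461  0.565  0.496  2.313] [-0.386 -0.448  2.261  0.508  0.778  2.316]
50 25 [0. 0. 0. 0.] [ 0.023 -0.367  2.435  0.777  0.686  1.859] [-0.461 -0.395  2.223  0.667  0.948 -1.195]
50 40 [0. 0. 0. 0.] [-0.041 -0.289  2.377  0.832  0.879 -1.582] [-0.508 -0.31   2.16   0.728  1.125  1.665]
```

```bash
sed -i "s/\*R.from_euler('z',q\[5\])/*R.from_euler('z',q[5]+np.pi\/2)/" fk.py
cat > s2.py <<'E'
from fk import *
from h import cloud
np.set_printoptions(precision=2,suppress=True)
P=cloud("top")[1].reshape(-1,3);P=P[~np.isnan(P[:,0])]
print("max z, rows x .05..,cols y .1..")
for x in np.arange(.1,.4,.04):
    print(f"{x:.2f}",[f"{P[(abs(P[:,0]-x)<.02)&(abs(P[:,1]-y)<.025)][:,2].max(initial=-9):.2f}" for y in np.arange(.05,.5,.05)])
K=np.array([.451,.2235,.150]);H=np.array([.531,-.011,.270])
seeds=[np.array([.2,-.3,2.3,a,.8,b]) for a in(3.8,1.5,-.5) for b in(-2,-.8,.8,2)]
for pitch in(-20,-10,0,10):
    for psi in(-45,-38,-30,-24,-18):
        for fl in(0,1):
            o=[]
            for x,y in((K,psi+20),(K+[0,0,.12],psi+20),(H+[0,.05,.03],psi),(H,psi),(H-[0,-.004,.075],psi)):
                M=frame(y,pitch)
                if fl:M=M@np.diag([-1,-1,1])
                o.append(ik(x+.019*M[:,2],M,seeds))
            c=np.array([c for c,_ in o])
            if c.max()<.003:print(pitch,psi,fl,c,o[0][1],o[2][1],o[3][1],"margin",min(np.minimum(q-LO,HI-q).min() for _,q in o))
E
python3 s2.py
```

```text
max z, rows x .05..,cols y .1..
0.10 ['0.02', '0.00', '0.00', '-0.83', '-0.92', '-0.92', '-0.92', '-0.92', '-0.92']
0.14 ['0.01', '0.00', '0.00', '-0.83', '-0.92', '-0.92', '-0.91', '-0.92', '-0.92']
0.18 ['-0.82', '-0.82', '0.61', '0.61', '0.57', '0.56', '-0.92', '-0.91', '-0.92']
0.22 ['-0.92', '-0.92', '0.61', '0.61', '0.58', '0.57', '-0.92', '-0.92', '-0.92']
0.26 ['-0.92', '-0.92', '0.59', '0.61', '0.60', '0.57', '-0.92', '-0.91', '-0.92']
0.30 ['-0.92', '-0.92', '0.58', '0.61', '0.59', '0.55', '-0.92', '-0.92', '-0.92']
0.34 ['0.00', '0.01', '0.46', '0.54', '0.54', '0.00', '-9.00', '-9.00', '0.00']
0.38 ['0.03', '0.08', '0.46', '0.50', '0.50', '0.45', '-9.00', '0.02', '0.02']
-20 -45 0 [0. 0. 0. 0. 0.] [ 0.6   0.42  2.3   4.09  1.69 -1.93] [ 0.2   0.04  2.32  4.05  1.45 -2.21] [ 0.08  0.07  2.37  3.94  1.43 -2.09] margin 8.881784197001252e-16
-20 -45 1 [0. 0. 0. 0. 0.] [0.6  0.42 2.3  4.09 1.69 1.21] [0.2  0.04 2.32 4.05 1.45 0.94] [0.08 0.07 2.37 3.94 1.43 1.05] margin 8.881784197001252e-16
-20 -38 0 [0. 0. 0. 0. 0.] [ 0.57  0.39  2.36  3.96  1.66 -1.87] [ 0.16 -0.03  2.38  3.
[... 1862 characters left out ...]
0.99  1.25] margin 4.440892098500626e-16
0 -30 0 [0. 0. 0. 0. 0.] [ 0.53  0.05  2.51  3.94  1.14 -1.97] [ 0.12 -0.32  2.45  4.09  0.83 -2.33] [-0.03 -0.31  2.51  3.89  0.78 -2.15] margin 8.881784197001252e-16
0 -30 1 [0. 0. 0. 0. 0.] [0.53 0.05 2.51 3.94 1.14 1.17] [ 0.12 -0.32  2.45  4.09  0.83  0.81] [-0.03 -0.31  2.51  3.89  0.78  0.99] margin 8.881784197001252e-16
0 -24 0 [0. 0. 0. 0. 0.] [ 0.49  0.03  2.54  3.81  1.11 -1.91] [ 0.06 -0.39  2.5   3.93  0.71 -2.23] [-0.07 -0.36  2.54  3.75  0.7  -2.05] margin 4.440892098500626e-16
0 -24 1 [0. 0. 0. 0. 0.] [0.49 0.03 2.54 3.81 1.11 1.23] [ 0.06 -0.39  2.5   3.93  0.71  0.92] [-0.07 -0.36  2.54  3.75  0.7   1.09] margin 4.440892098500626e-16
```

```bash
cat > plan.py <<'E'
from fk import *
import sys
from workcell import sense
np.set_printoptions(precision=3,suppress=True)
VM=np.array([.225,.225,.275,.275,.275,.275])*.9
def rows(wps,n0=0):
    """joint waypoints -> dense joint list obeying per-row limits"""
    q=np.array(wps[0],float);out=[]
    for w in wps[1:]:
        w=np.array(w,float)
        while np.abs(w-q).max()>1e-9:
            d=w-q;f=min(1,1/np.max(np.abs(d)/VM))
            x0,M0=fk(q,p)
            while True:
                x1,M1=fk(q+f*d,p)
                if np.linalg.norm(x1-x0)<=.058 and np.degrees(np.linalg.norm(R.from_matrix(M1@M0.T).as_rotvec()))<=10:break
                f*=.9
            q=q+f*d;out.append(q.copy())
    return out
def show(qs,qc,g):
    x0,M0=fk(qc,p)
    r=[]
    for q in qs:
        x,M=fk(q,p);v=np.degrees(R.from_matrix(M@M0.T).as_rotvec());d=(x-x0)*1e3
        r.append(" ".join(f"{t:.0f}" for t in d)+" "+" ".join(f"{t:.1f}" for t in v)+f" {g}")
    return "; ".join(r)
def clear(qs):
    for q in qs[::2]:
        x,M=fk(q,p);w=x-M[:,2]*.247
        C=[x-M[:,2]*.073+a*M[:,0]*.043+b*M[:,1]*.043 for a in(-1,1) for b in(-1,1)]+[x+a*M[:,0]*.012+b*M[:,1]*.045 for a in(-1,1) for b in(-1,1)]
        C=np.array(C);i=C[:,0].argmax();print("tcp",x,"wc",w,"maxx",C[i],"minz",C[:,2].min())
E
cat > s3.py <<'E'
from plan import *
K=np.array([.451,.2235,.1535])
qc=np.array(sense()['joint_positions'])
M=frame(-14,-12)@np.diag([-1,-1,1])
s=np.array([.57,.2,2.4,3.9,1.4,1.2])
for dz in(0,.03,.1,.16):
    c,q=ik(K+[0,0,dz]+.019*M[:,2],M,[s]);print(dz,c,q)
    if dz==.1:qa=q
B=qc.copy();B[0]=-1.3
C=qa.copy();C[:3]=[-1.3,-.6,2.2]
D=qa.copy();D[1:3]=[-.5,2.3]
qs=rows([qc,B,C,D,qa]);print(len(qs));clear(qs)
np.save("qs.npy",qs)
E
python3 s3.py
```

```text
0 1.4586800826539097e-22 [0.557 0.245 2.434 3.928 1.453 1.242]
0.03 9.059408520446594e-21 [0.557 0.141 2.455 3.937 1.395 1.183]
0.1 7.719338242778265e-26 [ 0.557 -0.086  2.482  3.973  1.256  1.032]
0.16 1.4901114562431417e-23 [ 0.557 -0.253  2.476  4.024  1.144  0.893]
62
tcp [0.46  0.146 0.371] wc [0.291 0.198 0.544] maxx [0.481 0.187 0.38 ] minz 0.36254846396413987
tcp [0.482 0.033 0.371] wc [0.33  0.123 0.544] maxx [0.512 0.068 0.38 ] minz 0.36254846396413987
tcp [ 0.476 -0.082  0.371] wc [0.35  0.041 0.544] maxx [ 0.513 -0.055  0.38 ] minz 0.3625484639641397
tcp [ 0.443 -0.192  0.371] wc [ 0.349 -0.043  0.544] maxx [ 0.486 -0.175  0.38 ] minz 0.3625484639641399
tcp [ 0.385 -0.292  0.371] wc [ 0.329 -0.124  0.544] maxx [ 0.43  -0.285  0.38 ] minz 0.36254846396413987
tcp [ 0.305 -0.375  0.371] wc [ 0.291 -0.199  0.544] maxx [ 0.35  -0.379  0.38 ] minz 0.36254846396413987
tcp [ 0.207 -0.436  0.371] wc [ 0.235 -0.262  0.544] maxx [ 0.263 -0.361  0.391] minz 0.36254846396413987
tcp [ 0.145 -0.461  0.371] wc [ 0.197 -0.292  0.544] maxx [ 0.21  -0.394  0.391] minz 0.3625484639641398
tcp
[... 1663 characters left out ...]
479288191678221
tcp [ 0.426 -0.155  0.626] wc [0.365 0.036 0.48 ] maxx [ 0.467 -0.087  0.573] minz 0.5343461124342198
tcp [ 0.456 -0.049  0.611] wc [0.349 0.121 0.469] maxx [ 0.489 -0.019  0.623] minz 0.520725325519449
tcp [0.46  0.062 0.597] wc [0.312 0.201 0.457] maxx [0.485 0.099 0.607] minz 0.5070767789987952
tcp [0.438 0.168 0.583] wc [0.259 0.268 0.446] maxx [0.454 0.21  0.593] minz 0.4938671386932769
tcp [0.446 0.204 0.531] wc [0.25  0.287 0.405] maxx [0.46  0.248 0.537] minz 0.44503063347924254
tcp [0.47  0.219 0.42 ] wc [0.255 0.29  0.321] maxx [0.485 0.264 0.419] minz 0.3434531658704262
tcp [0.474 0.222 0.307] wc [0.244 0.283 0.24 ] maxx [0.488 0.266 0.298] minz 0.24305708625889588
```

```bash
cat > s3b.py <<'E'
exec(open("s3.py").read().split("B=qc")[0])
A=qc.copy();A[1]-=.25
B=A.copy();B[0]=-1.3
C=qa.copy();C[:3]=[-1.3,-.6,2.2]
C2=C.copy();C2[1:3]=[-.75,2.4]
D=qa.copy();D[1:3]=[-.6,2.45];
qs=rows([qc,A,B,C,C2,D,qa]);print(len(qs));clear(qs[:10]);print();clear(qs[36:])
np.save("qs.npy",qs);print(show(qs[:8],qc,0));
E
python3 s3b.py
cat > nx.py <<'E'
from plan import *
qs=np.load("qs.npy");i=int(sys.argv[1]);s=sense();qc=np.array(s['joint_positions'])
print(s['time_s'],"q",qc,"plan",qs[i-1],"F",s['contact_force']);print(show(qs[i:i+8],qs[i-1],sys.argv[2]))
E
```

```text
0 1.4586800826539097e-22 [0.557 0.245 2.434 3.928 1.453 1.242]
0.03 9.059408520446594e-21 [0.557 0.141 2.455 3.937 1.395 1.183]
0.1 7.719338242778265e-26 [ 0.557 -0.086  2.482  3.973  1.256  1.032]
0.16 1.4901114562431417e-23 [ 0.557 -0.253  2.476  4.024  1.144  0.893]
64
tcp [0.422 0.193 0.422] wc [0.232 0.217 0.578] maxx [0.437 0.236 0.434] minz 0.4106655270162629
tcp [0.392 0.18  0.486] wc [0.183 0.197 0.617] maxx [0.405 0.222 0.502] minz 0.47032435851504095
tcp [0.425 0.071 0.486] wc [0.228 0.142 0.617] maxx [0.449 0.108 0.502] minz 0.47032435851504095
tcp [ 0.429 -0.043  0.486] wc [0.257 0.077 0.617] maxx [ 0.462 -0.014  0.502] minz 0.47032435851504095
tcp [ 0.403 -0.154  0.486] wc [0.268 0.007 0.617] maxx [ 0.442 -0.134  0.502] minz 0.47032435851504095

tcp [ 0.185 -0.373  0.777] wc [ 0.194 -0.282  0.548] maxx [ 0.233 -0.308  0.726] minz 0.6925131686730684
tcp [ 0.11  -0.399  0.743] wc [ 0.196 -0.288  0.54 ] maxx [ 0.176 -0.411  0.676] minz 0.6495399895270612
tcp [ 0.052 -0.419  0.689] wc [ 0.197 -0.294  0.533] maxx [ 0.132 -0.429  0.64 ] minz 0.5957597235643615
tcp [ 0.041 -0.
[... 629 characters left out ...]
4 ] wc [0.266 0.197 0.406] maxx [0.45  0.102 0.549] minz 0.4515376714125511
tcp [0.402 0.17  0.527] wc [0.212 0.258 0.396] maxx [0.416 0.213 0.535] minz 0.4394191129792533
tcp [0.422 0.19  0.479] wc [0.22  0.268 0.361] maxx [0.437 0.234 0.483] minz 0.3955997947590493
tcp [0.454 0.21  0.379] wc [0.234 0.277 0.289] maxx [0.469 0.254 0.375] minz 0.3056221624915853
tcp [0.469 0.219 0.271] wc [0.235 0.278 0.215] maxx [0.482 0.262 0.26 ] minz 0.21146452720736997
-17 -7 51 2.4 -5.7 -0.0 0; -39 -16 98 4.6 -11.2 0.0 0; -48 -20 115 5.5 -13.2 0.0 0; -27 -73 115 4.6 -13.6 -7.6 0; -14 -129 115 3.7 -13.9 -15.1 0; -8 -186 115 2.8 -14.1 -22.7 0; -10 -243 115 1.8 -14.4 -30.3 0; -20 -300 115 0.9 -14.6 -37.9 0
```

>>> {"fn": "move_arm", "kwargs": {
  "targets": "-17 -7 51 2.4 -5.7 0 0; -39 -16 98 4.6 -11.2 0 0; -48 -20 115 5.5 -13.2 0 0; -27 -73 115 4.6 -13.6 -7.6 0; -14 -129 115 3.7 -13.9 -15.1 0; -8 -186 115 2.8 -14.1 -22.7 0; -10 -243 115 1.8 -14.4 -30.3 0; -20 -300 115 0.9 -14.6 -37.9 0"
}}

```text
time_s: 4.6
eef_pos: [0.4195, -0.1041, 0.4875]
tcp_rot: [[0.279, -0.731, 0.623], [-0.465, -0.671, -0.578], [0.84, -0.129, -0.527]]
contact_force: [0.8, -0.4, -0.1]
gripper_width: 0.0426
```

```bash
python3 nx.py 8 0
```

```text
4.6 q [-0.278 -0.893  2.199 -0.498  0.936  2.297] plan [-0.271 -0.858  2.184 -0.505  0.92   2.308] F [ 0.814 -0.368 -0.077]
-17 -55 0 0.0 -0.0 -7.6 0; -41 -107 0 0.0 0.0 -15.2 0; -71 -155 -0 0.0 0.0 -22.8 0; -108 -199 0 0.0 0.0 -30.4 0; -151 -238 0 0.0 -0.0 -38.1 0; -198 -270 -0 0.0 0.0 -45.7 0; -248 -296 -0 0.0 0.0 -53.3 0; -289 -311 -0 0.0 0.0 -59.0 0
```

>>> {"fn": "move_arm", "kwargs": {
  "targets": "-17 -55 0 0 0 -7.6 0; -41 -107 0 0 0 -15.2 0; -71 -155 0 0 0 -22.8 0; -108 -199 0 0 0 -30.4 0; -151 -238 0 0 0 -38.1 0; -198 -270 0 0 0 -45.7 0; -248 -296 0 0 0 -53.3 0; -289 -311 0 0 0 -59 0"
}}

```text
time_s: 5.6
eef_pos: [0.1284, -0.4139, 0.4874]
tcp_rot: [[-0.255, -0.951, -0.175], [-0.479, 0.281, -0.831], [0.84, -0.128, -0.528]]
contact_force: [-0.1, 0.1, 0.0]
gripper_width: 0.0429
```

```bash
python3 nx.py 16 0;python3 nx.py 24 0|tail -1
```

```text
5.6 q [-1.301 -0.887  2.197 -0.505  0.936  2.306] plan [-1.3   -0.858  2.184 -0.505  0.92   2.308] F [-0.138  0.055  0.02 ]
32 5 -21 4.3 -7.0 3.8 0; 66 12 -37 8.3 -14.1 7.9 0; 101 21 -46 11.9 -21.2 12.1 0; 136 32 -49 15.1 -28.5 16.5 0; 170 44 -46 17.9 -35.9 21.0 0; 201 56 -35 20.1 -43.4 25.6 0; 230 69 -19 21.8 -51.1 30.3 0; 254 80 2 22.9 -58.9 34.8 0
19 10 26 1.2 -8.4 3.3 0; 33 19 56 2.0 -17.1 6.2 0; 40 25 89 2.5 -25.9 8.6 0; 40 29 123 2.7 -34.9 10.5 0; 34 30 157 2.6 -44.0 11.9 0; 22 29 190 2.3 -53.2 12.7 0; 3 25 220 1.7 -62.5 12.9 0; -22 18 246 1.0 -71.8 12.4 0
```

>>> {"fn": "move_arm", "kwargs": {
  "targets": "32 5 -21 4.3 -7.0 3.8 0; 66 12 -37 8.3 -14.1 7.9 0; 101 21 -46 11.9 -21.2 12.1 0; 136 32 -49 15.1 -28.5 16.5 0; 170 44 -46 17.9 -35.9 21.0 0; 201 56 -35 20.1 -43.4 25.6 0; 230 69 -19 21.8 -51.1 30.3 0; 254 80 2 22.9 -58.9 34.8 0"
}}

```text
time_s: 6.6
eef_pos: [0.3852, -0.3332, 0.4907]
tcp_rot: [[-0.351, -0.444, 0.825], [-0.924, 0.018, -0.383], [0.156, -0.896, -0.416]]
contact_force: [0.0, -0.5, -0.2]
gripper_width: 0.0424
```

```bash
python3 nx.py 24 0|head -1
```

```text
6.6 q [-1.324 -0.797  2.2    0.949  1.052  1.891] plan [-1.3   -0.775  2.189  0.938  1.028  1.896] F [ 0.033 -0.53  -0.173]
```

Tracking well, so I'll continue.

>>> {"fn": "move_arm", "kwargs": {
  "targets": "19 10 26 1.2 -8.4 3.3 0; 33 19 56 2.0 -17.1 6.2 0; 40 25 89 2.5 -25.9 8.6 0; 40 29 123 2.7 -34.9 10.5 0; 34 30 157 2.6 -44.0 11.9 0; 22 29 190 2.3 -53.2 12.7 0; 3 25 220 1.7 -62.5 12.9 0; -22 18 246 1.0 -71.8 12.4 0"
}}

```text
time_s: 7.6
eef_pos: [0.3612, -0.3156, 0.7369]
tcp_rot: [[-0.093, 0.709, 0.699], [-0.979, 0.064, -0.195], [-0.183, -0.702, 0.688]]
contact_force: [1.2, 0.4, -0.4]
gripper_width: 0.0424
```

```bash
python3 nx.py 32 0;python3 nx.py 40 0|tail -1
```

```text
7.6 q [-1.323 -0.695  2.209  2.384  1.16   1.493] plan [-1.3   -0.692  2.194  2.382  1.137  1.485] F [ 1.185  0.379 -0.414]
-30 -9 21 0.9 -9.3 -1.0 0; -63 -20 37 2.0 -18.6 -2.6 0; -100 -33 46 3.5 -27.8 -4.7 0; -139 -46 48 5.3 -36.8 -7.2 0; -178 -60 42 7.5 -45.8 -10.2 0; -216 -74 29 10.1 -54.6 -13.6 0; -253 -86 9 13.1 -63.1 -17.3 0; -287 -98 -19 16.6 -71.5 -21.4 0
-25 -8 -27 3.6 -7.0 -2.3 0; -33 21 -77 5.6 -6.4 -2.4 0; -35 31 -96 6.4 -6.1 -2.5 0; 16 35 -103 7.5 -5.4 5.1 0; 68 47 -109 8.6 -4.6 12.6 0; 117 66 -116 9.7 -3.6 20.1 0; 164 91 -122 10.6 -2.5 27.7 0; 208 124 -129 11.5 -1.4 35.2 0
```

>>> {"fn": "move_arm", "kwargs": {
  "targets": "-30 -9 21 0.9 -9.3 -1.0 0; -63 -20 37 2.0 -18.6 -2.6 0; -100 -33 46 3.5 -27.8 -4.7 0; -139 -46 48 5.3 -36.8 -7.2 0; -178 -60 42 7.5 -45.8 -10.2 0; -216 -74 29 10.1 -54.6 -13.6 0; -253 -86 9 13.1 -63.1 -17.3 0; -287 -98 -19 16.6 -71.5 -21.4 0"
}}

```text
time_s: 8.6
eef_pos: [0.0736, -0.4134, 0.7157]
tcp_rot: [[0.038, 0.87, -0.492], [-0.843, -0.237, -0.483], [-0.537, 0.433, 0.724]]
contact_force: [-0.1, -0.3, -0.3]
gripper_width: 0.0426
```

>>> {"fn": "move_arm", "kwargs": {
  "targets": "-25 -8 -27 3.6 -7.0 -2.3 0; -33 21 -77 5.6 -6.4 -2.4 0; -35 31 -96 6.4 -6.1 -2.5 0; 16 35 -103 7.5 -5.4 5.1 0; 68 47 -109 8.6 -4.6 12.6 0; 117 66 -116 9.7 -3.6 20.1 0; 164 91 -122 10.6 -2.5 27.7 0; 208 124 -129 11.5 -1.4 35.2 0"
}}

```text
time_s: 9.6
eef_pos: [0.2846, -0.2886, 0.5875]
tcp_rot: [[0.498, 0.863, -0.091], [-0.546, 0.23, -0.805], [-0.674, 0.45, 0.586]]
contact_force: [1.2, -0.9, -0.5]
gripper_width: 0.0431
```

```bash
python3 nx.py 48 0;python3 nx.py 56 0|tail -1
```

```text
9.6 q [-0.627 -0.629  2.394  3.966  1.288  1.064] plan [-0.636 -0.696  2.418  3.973  1.256  1.032] F [ 1.171 -0.864 -0.501]
39 38 -7 0.4 0.7 7.6 0; 73 82 -13 0.8 1.4 15.2 0; 101 130 -20 1.0 2.2 22.8 0; 122 182 -27 1.2 3.1 30.4 0; 136 237 -34 1.2 4.0 38.0 0; 142 293 -40 1.2 4.9 45.6 0; 141 351 -47 1.0 5.9 53.2 0; 133 402 -54 0.8 6.7 60.1 0
-16 54 -7 -0.4 0.7 7.4 0; -18 60 -8 -0.4 0.8 8.2 0; 5 74 -55 -3.2 6.0 8.2 0; 23 86 -104 -5.9 11.2 8.2 0; 37 95 -155 -8.7 16.4 8.2 0; 47 100 -207 -11.4 21.6 8.1 0; 51 104 -263 -14.3 27.1 8.0 0; 52 104 -276 -15.0 28.4 8.0 0
```

>>> {"fn": "move_arm", "kwargs": {
  "targets": "39 38 -7 0.4 0.7 7.6 0; 73 82 -13 0.8 1.4 15.2 0; 101 130 -20 1.0 2.2 22.8 0; 122 182 -27 1.2 3.1 30.4 0; 136 237 -34 1.2 4.0 38.0 0; 142 293 -40 1.2 4.9 45.6 0; 141 351 -47 1.0 5.9 53.2 0; 133 402 -54 0.8 6.7 60.1 0"
}}

```text
time_s: 10.6
eef_pos: [0.4171, 0.1144, 0.5334]
tcp_rot: [[0.648, 0.272, 0.712], [0.128, 0.882, -0.454], [-0.751, 0.385, 0.536]]
contact_force: [0.6, 0.1, 0.0]
gripper_width: 0.043
```

>>> {"fn": "move_arm", "kwargs": {
  "targets": "-16 54 -7 -0.4 0.7 7.4 0; -18 60 -8 -0.4 0.8 8.2 0; 5 74 -55 -3.2 6.0 8.2 0; 23 86 -104 -5.9 11.2 8.2 0; 37 95 -155 -8.7 16.4 8.2 0; 47 100 -200 -11.4 21.6 8.1 0; 51 104 -225 -15.0 28.4 8.0 0; 51 104 -225 -15.0 28.4 8.0 0"
}}

```text
time_s: 11.6
eef_pos: [0.4688, 0.2161, 0.3074]
tcp_rot: [[0.201, 0.243, 0.949], [-0.046, 0.97, -0.238], [-0.978, 0.005, 0.206]]
contact_force: [-0.1, -0.2, 0.5]
gripper_width: 0.0425
```

```bash
cat > tg.py <<'E'
from h import *
from fk import frame
from scipy.spatial.transform import Rotation as R
def to(grasp,yaw,pitch=-12):
    s=sense();M=frame(yaw,pitch)@np.diag([-1,-1,1])
    print(s['time_s'],"q",np.array(s['joint_positions']),"F",s['contact_force'],"w",s['gripper_width'])
    C=np.array(s['tcp_rot'])
    print("shift mm",(np.array(grasp)+.019*M[:,2]-s['eef_pos'])*1e3,"rot",np.degrees(R.from_matrix(M@C.T).as_rotvec()),"grasp now",np.array(s['eef_pos'])-.019*C[:,2])
E
python3 - <<'E'
from tg import *
for c in("side","top"):
    p,P=cloud(c);cv2.imwrite(f"pics/{c}1.png",cv2.resize(p[130:290,180:400] if c=="side" else p[150:350,160:400],None,fx=3,fy=3))
    for t in("tall_tin_knob","hook_seat"):
        for m in mark_of(t,c)[:1]:print(c,t,m['conf'],np.array(m['xyz']))
to((.451,.2235,.1535),-14)
E
```

```text
side tall_tin_knob 0.84 [0.4548 0.2296 0.1447]
side hook_seat 0.65 [ 0.526 -0.009  0.234]
top tall_tin_knob 0.57 [0.4505 0.2284 0.1459]
top hook_seat 0.77 [ 0.5284 -0.0081  0.2341]
11.9 q [ 0.565  -0.0736  2.3955  3.9987  1.2109  0.9764] F [-0.6555 -0.3318 -0.7326] w 0.042701651497153235
shift mm [   1.0708    1.9784 -150.8568] rot [-0.3204  0.0506 -0.1177] grasp now [0.4499 0.2215 0.3044]
```

View pics/side1.png

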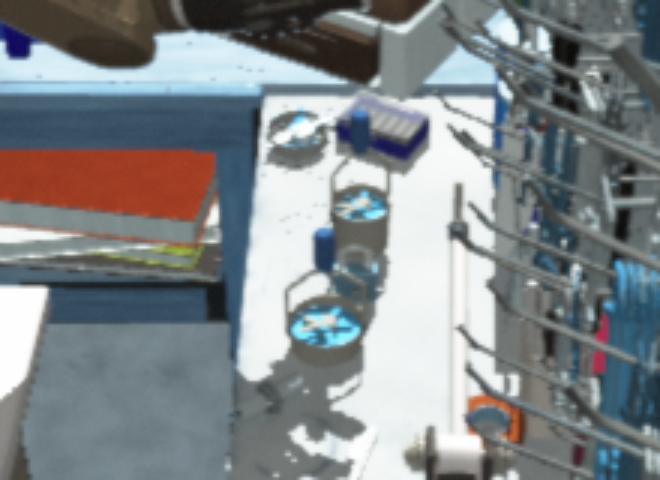

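Nothing has changed on the bench and the gripper is above the tall tin, just out of the top of the picture. Before descending I'll check what lies under the wrist's path and refine the tin's position.

```bash
python3 - <<'E'
from tg import *
from fk import *
p_,P=cloud("side")
for r,c in((185,200),(200,240),(160,240),(215,230)):print("side",r,c,P[r,c])
Q=P.reshape(-1,3);Q=Q[~np.isnan(Q[:,0])]
p2,P2=cloud("top")
for r,c in((300,185),(300,165),(350,210),(270,200),(240,190),(235,200)):print("top",r,c,P2[r,c])
q=np.vstack([Q,P2.reshape(-1,3)]);q=q[(q[:,0]>.05)&(q[:,0]<.36)&(q[:,1]>.15)&(q[:,1]<.45)&(q[:,2]>-.1)&(q[:,2]<.12)]
print(len(q),q.min(0) if len(q) else 0,q.max(0) if len(q) else 0)
# knob axis from both clouds
for n,S in(("side",P),("top",P2)):
    S=S.reshape(-1,3);k=S[(abs(S[:,0]-.452)<.02)&(abs(S[:,1]-.224)<.02)&(S[:,2]>.128)&(S[:,2]<.17)]
    f=least_squares(lambda c:np.hypot(k[:,0]-c[0],k[:,1]-c[1])[k[:,2]<.154]-.010,[.452,.224]);print(n,"axis fit",f.x,len(k),"top med",np.median(k[k[:,2]>.156],0))
    b=S[(abs(S[:,0]-.452)<.035)&(abs(S[:,1]-.224)<.03)&(S[:,2]>.06)&(S[:,2]<.12)];b=b[np.hypot(b[:,0]-.452,b[:,1]-.224)>.008]
    v=np.linalg.svd(b[:,:2]-b[:,:2].mean(0))[2][0];print("bar yaw",np.degrees(np.arctan(v[1]/v[0])),len(b))
    a=S[(abs(S[:,0]-.53)<.02)&(S[:,1]>-.2)&(S[:,1]<-.06)&(S[:,2]>.19)&(S[:,2]<.25)];print("arm",np.polyfit(a[:,1],a[:,0],1))
E
```

```text
side 185 200 [ 0.0661  0.6032 -0.2027]
side 200 240 [ 0.2285  0.5132 -0.2024]
side 160 240 [ 0.2467  0.4881 -0.0036]
side 215 230 [ 0.1807  0.5332 -0.2944]
top 300 185 [0.263  0.2951 0.3007]
top 300 165 [ 0.2152  0.4815 -0.0047]
top 350 210 [0.1828 0.2171 0.3671]
top 270 200 [0.325  0.2601 0.3148]
top 240 190 [0.386  0.2922 0.2921]
top 235 200 [0.4011 0.3824 0.0004]
860 [ 0.0501  0.15   -0.0308] [0.36   0.4492 0.0214]
side axis fit [0.4539 0.2249] 75 top med [0.4544 0.2224 0.1578]
bar yaw 20.028753869183795 65
arm [0.037  0.5341]
top axis fit [0.4529 0.2259] 51 top med [0.4521 0.2219 0.1593]
bar yaw 21.37766438160098 38
arm [0.0314 0.5319]
```

>>> {"fn": "move_arm", "kwargs": {
  "targets": "2 2 -50 -0.3 0 -0.1 0; 3 3 -95 -0.3 0 -0.1 0; 3 3 -120 -0.3 0 -0.1 0; 3 3 -138 -0.3 0 -0.1 0; 3 3 -151 -0.3 0 -0.1 0; 3 3 -151 -0.3 0 -0.1 0"
}}

```text
time_s: 12.75
eef_pos: [0.4707, 0.2202, 0.1556]
tcp_rot: [[0.2, 0.241, 0.95], [-0.052, 0.971, -0.235], [-0.979, -0.002, 0.206]]
contact_force: [-0.4, 0.1, -0.1]
gripper_width: 0.0427
```

```bash
python3 - <<'E'
from tg import *
im=[]
for c,(a,b,e,f) in(("side",(150,260,230,360)),("top",(170,280,180,310))):
    p,P=cloud(c);im.append(cv2.resize(p[a:b,e:f,::-1],(520,440),interpolation=cv2.INTER_CUBIC)[:, :400])
cv2.imwrite("pics/g.png",np.hstack(im))
to((.453,.2245,.1535),-14)
E
```

```text
12.85 q [0.5685 0.4437 2.2915 3.9333 1.4954 1.2785] F [ 0.5062  0.604  -0.2419] w 0.04278013651442903
shift mm [ 0.1858 -0.3664  0.6296] rot [ 0.0322 -0.017  -0.0659] grasp now [0.4528 0.2248 0.1529]
```

View pics/g.png

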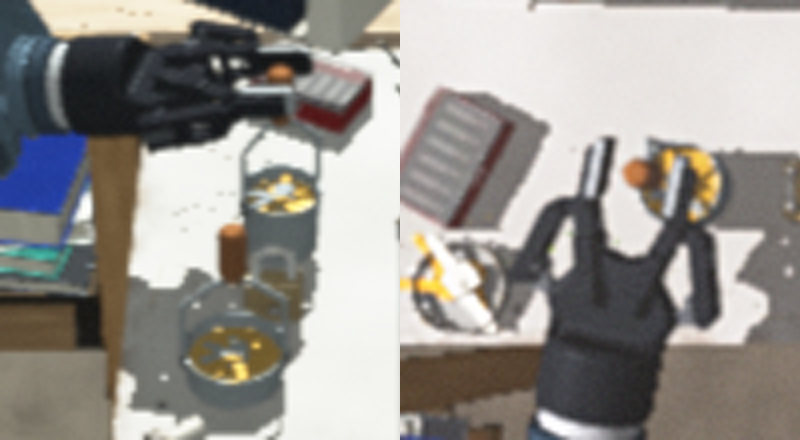

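The fingers straddle the knob, which is at (280,72) in the side crop and (635,172) in the top crop. The left-hand dish is clear. I'll close the gripper.

>>> {"fn": "move_arm", "kwargs": {
  "targets": "0 0 0 0 0 0 -1; 0 0 0 0 0 0 -1; 0 0 0 0 0 0 -1; 0 0 0 0 0 0 -1; 0 0 0 0 0 0 -1; 0 0 0 0 0 0 -1",
  "squeeze": 60
}}

```text
time_s: 13.6
eef_pos: [0.4709, 0.2205, 0.1571]
tcp_rot: [[0.203, 0.241, 0.949], [-0.051, 0.971, -0.235], [-0.978, -0.0, 0.209]]
contact_force: [-0.8, 1.2, 5.0]
gripper_width: 0.0179
```

>>> {"fn": "move_arm", "kwargs": {
  "targets": "0 0 10 0 0 0 -1; 0 0 30 0 0 0 -1; 0 0 60 0 0 0 -1; 0 0 90 0 0 0 -1; 0 0 120 0 0 0 -1; 0 0 145 0 0 0 -1; 0 0 150 0 0 0 -1; 0 0 150 0 0 0 -1"
}}

```text
time_s: 14.6
eef_pos: [0.4702, 0.2196, 0.3046]
tcp_rot: [[0.197, 0.241, 0.95], [-0.051, 0.971, -0.236], [-0.979, -0.002, 0.204]]
contact_force: [-0.5, -0.1, -4.9]
gripper_width: 0.0179
```

```bash
python3 - <<'E'
from tg import *
to((.531,.06,.30),-36.3)
for c in("side","top"):
    p,P=cloud(c);S=P.reshape(-1,3)
    if c=="side":cv2.imwrite("pics/h.png",cv2.resize(p[100:280,220:400,::-1],None,fx=3.2,fy=3.2,interpolation=cv2.INTER_CUBIC))
    for t in("tall_tin_knob","hook_seat"):
        for m in mark_of(t,c)[:1]:print(c,t,m['conf'],np.array(m['xyz']))
    b=S[(abs(S[:,0]-.453)<.04)&(abs(S[:,1]-.224)<.035)&(S[:,2]>.225)&(S[:,2]<.267)];b=b[np.hypot(b[:,0]-.453,b[:,1]-.224)>.008]
    v=np.linalg.svd(b[:,:2]-b[:,:2].mean(0))[2][0];print("bar yaw",np.degrees(np.arctan(v[1]/v[0])),len(b),b.min(0),b.max(0))
    t=S[(abs(S[:,0]-.453)<.06)&(abs(S[:,1]-.224)<.06)&(S[:,2]>.12)&(S[:,2]<.35)];print("zmin",t[:,2].min())
E
```

```text
14.6 q [ 0.5682 -0.0562  2.387   4.0008  1.2151  0.9735] F [-0.4949 -0.0792 -4.9051] w 0.017865061069209792
shift mm [  75.8118 -170.6451   -0.6594] rot [  0.0054  -0.2691 -22.3504] grasp now [0.4521 0.2241 0.3007]
side tall_tin_knob 0.59 [0.4539 0.226  0.2916]
side hook_seat 0.94 [ 0.5297 -0.0107  0.2355]
bar yaw 21.45044687074969 63 [0.4248 0.2066 0.2252] [0.4819 0.2375 0.2667]
zmin 0.14369333003194507
top tall_tin_knob 0.73 [0.4503 0.2239 0.2948]
top hook_seat 0.55 [ 0.53   -0.0109  0.2294]
bar yaw 22.39874997643044 24 [0.426  0.2113 0.2268] [0.4809 0.2353 0.2579]
zmin 0.1472160119902166
```

View pics/h.png

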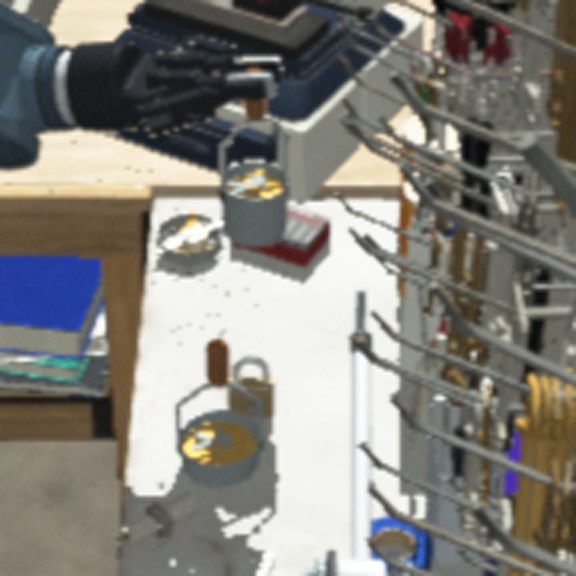

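```bash
python3 - <<'E'
import fk
from fk import *
np.set_printoptions(precision=3,suppress=True)
from workcell import sense
s=sense()
Qn=np.array([[-1.495,.245,1.558,0,1.339,-.174],[.565,-.0736,2.3955,3.9987,1.2109,.9764],[.5685,.4437,2.2915,3.9333,1.4954,1.2785],s['joint_positions']])
Z=lambda y,pp:(frame(y,pp)@[0,0,1])
Xn=np.array([[.1606,-.6293,.2301],[.4688,.2161,.3083],[.4707,.2202,.1568],s['eef_pos']])
f=least_squares(lambda p:np.concatenate([fk.fk(q,p)[0]-x for q,x in zip(Qn,Xn)]),fk.p);fk.p=f.x
print(f.x,np.abs(f.fun).max())
q=np.array(s['joint_positions'])
for g,y in(([.47,.18,.301],-17),([.49,.14,.303],-20),([.51,.1,.305],-26),([.531,.06,.305],-33),([.531,.04,.305],-37),([.531,.015,.305],-37),([.53,-.011,.305],-37),([.53,-.011,.273],-37),([.53,-.007,.2],-37),([.53,-.007,.235],-37)):
    M=frame(y,-12)@np.diag([-1,-1,1]);c,q=fk.ik(np.array(g)+.019*M[:,2],M,[q]);print(g,y,c,q)
E
```

```text
Traceback (most recent call last):
AttributeError: 'function' object has no attribute 'p'
```

```bash
cat > s4.py <<'E'
from fk import *
np.set_printoptions(precision=3,suppress=True)
from workcell import sense
s=sense()
Qn=np.array([[-1.495,.245,1.558,0,1.339,-.174],[.565,-.0736,2.3955,3.9987,1.2109,.9764],[.5685,.4437,2.2915,3.9333,1.4954,1.2785],s['joint_positions']])
Xn=np.array([[.1606,-.6293,.2301],[.4688,.2161,.3083],[.4707,.2202,.1568],s['eef_pos']])
f=least_squares(lambda p:np.concatenate([fk(q,p)[0]-x for q,x in zip(Qn,Xn)]),p);p=f.x
print(f.x,np.abs(f.fun).max())
q=np.array(s['joint_positions'])
def ik2(x,M,q0):
    def g(q):
        a,B=fk(q,p);return np.concatenate([10*(a-x),R.from_matrix(B.T@M).as_rotvec()])
    r=least_squares(g,np.clip(q0,LO+1e-3,HI-1e-3),bounds=(LO,HI));return r.cost,r.x
for g,y in(([.47,.18,.301],-17),([.49,.14,.303],-20),([.51,.1,.305],-26),([.531,.06,.305],-33),([.531,.04,.305],-37),([.531,.015,.305],-37),([.53,-.011,.305],-37),([.53,-.011,.273],-37),([.53,-.007,.2],-37),([.53,-.007,.235],-37)):
    M=frame(y,-12)@np.diag([-1,-1,1]);c,q=ik2(np.array(g)+.019*M[:,2],M,q);print(g,y,c,q)
E
python3 s4.py
```

```text
[0.237 0.104 0.382 0.53  0.239] 0.03109623444183962
[0.47, 0.18, 0.301] -17 2.688852751057421e-27 [ 0.449 -0.116  2.437  3.944  1.177  1.003]
[0.49, 0.14, 0.303] -20 8.678212272959857e-31 [ 0.344 -0.123  2.438  3.897  1.145  1.029]
[0.51, 0.1, 0.305] -26 1.4168616576808038e-22 [ 0.266 -0.088  2.402  3.923  1.158  1.012]
[0.531, 0.06, 0.305] -33 1.812732552194753e-20 [ 0.2   -0.027  2.344  3.971  1.19   0.984]
[0.531, 0.04, 0.305] -37 5.1043847019111753e-20 [ 0.176 -0.015  2.332  4.011  1.216  0.96 ]
[0.531, 0.015, 0.305] -37 2.088765828789371e-22 [ 0.11  -0.043  2.36   3.954  1.179  0.994]
[0.53, -0.011, 0.305] -37 7.303195451218447e-22 [ 0.04  -0.071  2.386  3.891  1.142  1.033]
[0.53, -0.011, 0.273] -37 2.2406470077924587e-29 [0.04  0.015 2.388 3.866 1.207 1.097]
[0.53, -0.007, 0.2] -37 7.447842344964861e-19 [0.051 0.24  2.36  3.838 1.361 1.226]
[0.53, -0.007, 0.235] -37 1.2104224145269582e-29 [0.051 0.13  2.376 3.853 1.29  1.164]
```

>>> {"fn": "move_arm", "kwargs": {
  "targets": "5 -10 1 0 0 -1 -1; 15 -35 2 0 0 -3 -1; 28 -65 3 0 0 -6 -1; 42 -95 4 0 0 -9 -1; 55 -125 5 0 0 -13 -1; 66 -150 6 0 0 -17 -1; 73 -165 6 0 0 -20 -1; 75 -170 6 0 -0.3 -22.5 -1"
}}

```text
time_s: 15.9
eef_pos: [0.5459, 0.0492, 0.3123]
tcp_rot: [[0.171, 0.597, 0.784], [-0.125, 0.802, -0.584], [-0.977, 0.001, 0.212]]
contact_force: [1.0, -0.0, -5.8]
gripper_width: 0.0181
```

>>> {"fn": "move_arm", "kwargs": {
  "targets": "0 0 0 0 0 0 -1; 0 0 0 0 0 0 -1"
}}

```text
time_s: 16.15
eef_pos: [0.5454, 0.0508, 0.3119]
tcp_rot: [[0.17, 0.593, 0.787], [-0.125, 0.805, -0.58], [-0.977, 0.001, 0.211]]
contact_force: [-0.5, -1.0, -5.6]
gripper_width: 0.018
```

```bash
python3 - <<'E'
from tg import *
to((.530,-.011,.305),-37)
for c in("side","top"):
    p,P=cloud(c);S=P.reshape(-1,3);S=S[~np.isnan(S[:,0])]
    cv2.imwrite(f"pics/k{c}.png",cv2.resize(p[140:280,250:410,::-1] if c=="side" else p[140:250,260:420,::-1],None,fx=4,fy=4,interpolation=cv2.INTER_CUBIC))
    for t in("tall_tin_knob","hook_seat"):
        for m in mark_of(t,c)[:1]:print(c,t,m['conf'],np.array(m['xyz']))
    b=S[(abs(S[:,0]-.531)<.04)&(S[:,1]>.035)&(S[:,1]<.1)&(S[:,2]>.21)&(S[:,2]<.272)]
    v=np.linalg.svd(b[:,:2]-b[:,:2].mean(0))[2][0];print("arch yaw",np.degrees(np.arctan(v[1]/v[0])),len(b),b.min(0),b.max(0),b.mean(0))
    b=b[b[:,2]>.255];print("bar",b[np.argsort(b[:,0])])
    h=S[(abs(S[:,0]-.531)<.015)&(S[:,1]>-.02)&(S[:,1]<.02)&(S[:,2]>.21)&(S[:,2]<.272)];h=h[np.argsort(h[:,1])];print("hook",len(h),h[-8:],h.mean(0))
E
```

```text
16.15 q [0.2342 0.0226 2.2951 4.0489 1.2454 0.9385] F [-0.548  -1.046  -5.6117] w 0.01795397116717722
shift mm [ -0.5653 -72.9877  -2.9115] rot [ 0.0868  0.1667 -0.6343] grasp now [0.5305 0.0618 0.3079]
side tall_tin_knob 0.93 [0.5321 0.0625 0.3   ]
side hook_seat 0.57 [ 0.5275 -0.0083  0.2331]
arch yaw -0.5054530295626762 86 [0.5006 0.0532 0.2104] [0.5634 0.0657 0.2716] [0.5279 0.0595 0.2456]
bar [[0.5096 0.0618 0.2561]
 [0.5119 0.0587 0.2584]
 [0.5119 0.0576 0.2562]
 [0.5121 0.0651 0.2567]
 [0.5141 0.0557 0.2637]
 [0.5144 0.0624 0.2617]
 [0.5144 0.0604 0.2571]
 [0.5166 0.0574 0.2624]
 [0.5167 0.0611 0.2627]
 [0.5189 0.0576 0.2683]
 [0.519  0.0575 0.2654]
 [0.5214 0.0588 0.2675]
 [0.5215 0.0592 0.2641]
 [0.5239 0.0601 0.2665]
 [0.524  0.0634 0.2671]
 [0.5241 0.0618 0.2622]
 [0.5308 0.0538 0.2712]
 [0.5331 0.0532 0.2716]
 [0.5383 0.0576 0.2684]
 [0.5386 0.06   0.2636]
 [0.5408 0.0588 0.2676]
 [0.541  0.0591 0.2643]
 [0.543  0.0556 0.2699]
 [0.5434 0.0592 0.2642]
 [0.5457 0.0575 0.2655]
 [0.5458 0.0607 0.2662]
 [0.5458 0.0575 0.2625]
 [0.5484 0.0603 0.2635]
 [0.5485 0.0584 0.2588]
 [0
[... 234 characters left out ...]
022 0.2507]
 [0.5367 0.0026 0.2473]
 [0.5342 0.0043 0.252 ]
 [0.532  0.0062 0.2505]] [ 0.5336 -0.0057  0.2397]
top tall_tin_knob 0.72 [0.5269 0.0618 0.2999]
top hook_seat 0.88 [ 0.5297 -0.0089  0.2305]
arch yaw -6.61626841348829 16 [0.5496 0.059  0.2114] [0.5622 0.0632 0.2644] [0.5561 0.0605 0.2444]
bar [[0.5496 0.0609 0.2644]
 [0.5499 0.0632 0.2631]
 [0.5506 0.0592 0.2594]
 [0.5528 0.0614 0.2598]
 [0.5535 0.0595 0.2565]
 [0.5557 0.0617 0.2572]
 [0.556  0.0596 0.2554]]
hook 41 [[0.5309 0.0017 0.2511]
 [0.5291 0.0018 0.2485]
 [0.5347 0.0037 0.2556]
 [0.5324 0.0037 0.2556]
 [0.5302 0.0038 0.2554]
 [0.5326 0.006  0.2548]
 [0.5351 0.006  0.2535]
 [0.5306 0.0061 0.2534]] [ 0.5319 -0.0055  0.2413]
```

View pics/kside.png

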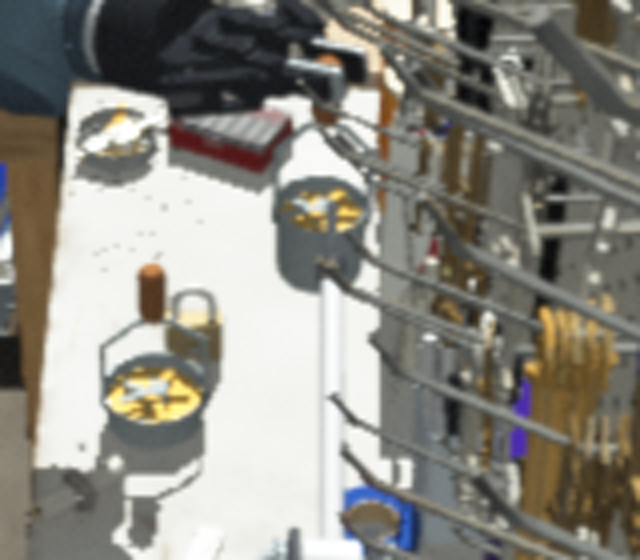

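The held tin is at (320,225) in the side crop, upright with its arch square across the arm, and the hook tip is at (325,268) just in front of it. The bar is about 11 mm above the tip, so I'll thread it on.

>>> {"fn": "move_arm", "kwargs": {
  "targets": "0 -10 0 0 0 0 -1; 0 -20 0 0 0 0 -1; 0 -30 0 0 0 -0.3 -1; 0 -41 0 0 0 -0.6 -1; 0 -52 0 0 0 -0.6 -1; 0 -62 0 0 0 -0.6 -1; 0 -70 0 0 0 -0.6 -1; 0 -72 0 0 0 -0.6 -1"
}}

```text
time_s: 17.45
eef_pos: [0.5456, -0.0225, 0.3123]
tcp_rot: [[0.169, 0.603, 0.78], [-0.127, 0.798, -0.589], [-0.977, 0.001, 0.212]]
contact_force: [0.9, -0.5, -5.2]
gripper_width: 0.0179
```

>>> {"fn": "move_arm", "kwargs": {
  "targets": "0 0 -3 0 0 0 -1; 0 0 -8 0 0 0 -1; 0 0 -14 0 0 0 -1; 0 0 -20 0 0 0 -1; 0 0 -25 0 0 0 -1; 0 0 -28 0 0 0 -1; 0 0 -28 0 0 0 -1"
}}

```text
time_s: 18.32
eef_pos: [0.5456, -0.0221, 0.2841]
tcp_rot: [[0.169, 0.603, 0.78], [-0.127, 0.798, -0.59], [-0.977, 0.001, 0.212]]
contact_force: [-0.7, -1.5, -5.3]
gripper_width: 0.0178
```

```bash
python3 - <<'E'
from tg import *
to((.530,-.0095,.273),-37)
im=[]
for c in("side","top"):
    p,P=cloud(c)
    im.append(cv2.resize(p[170:270,280:380,::-1] if c=="side" else p[140:240,280:380,::-1],(400,400),interpolation=cv2.INTER_CUBIC))
    for t in("tall_tin_knob","hook_seat"):
        for m in mark_of(t,c)[:1]:print(c,t,m['conf'],np.array(m['xyz']))
    S=P.reshape(-1,3);S=S[~np.isnan(S[:,0])]
    h=S[(abs(S[:,0]-.531)<.04)&(S[:,1]>-.03)&(S[:,1]<.02)&(S[:,2]>.2)&(S[:,2]<.262)];print(h[np.argsort(h[:,1])][::2])
cv2.imwrite("pics/m.png",np.hstack(im))
E
```

```text
18.325 q [0.0434 0.0364 2.3593 3.871  1.207  1.0907] F [-0.6604 -1.475  -5.2853] w 0.017828328550395713
shift mm [-0.7593  1.3748 -7.1284] rot [0.0815 0.2024 0.088 ] grasp now [ 0.5308 -0.0109  0.2801]
side tall_tin_knob 0.64 [ 0.5333 -0.0128  0.2722]
side hook_seat 0.55 [ 0.5255 -0.0114  0.2339]
[[ 0.4934 -0.0246  0.2601]
 [ 0.5331 -0.0234  0.2503]
 [ 0.533  -0.0229  0.2529]
 [ 0.535  -0.0223  0.2614]
 [ 0.5375 -0.0215  0.2578]
 [ 0.5352 -0.0215  0.2577]
 [ 0.5261 -0.0214  0.2546]
 [ 0.5286 -0.0212  0.2485]
 [ 0.5358 -0.0208  0.2452]
 [ 0.533  -0.0202  0.2567]
 [ 0.5335 -0.0197  0.2443]
 [ 0.5261 -0.0195  0.2561]
 [ 0.5355 -0.0194  0.2531]
 [ 0.5379 -0.019   0.2528]
 [ 0.533  -0.019   0.2587]
 [ 0.526  -0.0187  0.2584]
 [ 0.5265 -0.0184  0.2462]
 [ 0.5264 -0.0178  0.2487]
 [ 0.5238 -0.0175  0.2574]
 [ 0.5608 -0.0174  0.2178]
 [ 0.5241 -0.0163  0.2505]
 [ 0.524  -0.0162  0.2534]
 [ 0.5618 -0.0158  0.2007]
 [ 0.5221 -0.0157  0.2409]
 [ 0.5591 -0.0155  0.2067]
 [ 0.541  -0.0153  0.2375]
 [ 0.5614 -0.0151  0.2095]
 [ 0.5106 -0.0148  0.2309]
 [ 0.5616 -0.0146  0.2059]
 [ 0.5038 -0.0143  
[... 321 characters left out ...]
5  0.2351]
 [ 0.5015 -0.0123  0.2194]
 [ 0.5043 -0.0121  0.2005]
 [ 0.5321 -0.012   0.2286]
 [ 0.5016 -0.0117  0.2159]
 [ 0.5368 -0.0115  0.2314]
 [ 0.5176 -0.0114  0.2373]
 [ 0.5042 -0.0113  0.206 ]
 [ 0.5642 -0.011   0.206 ]
 [ 0.504  -0.0109  0.2152]
 [ 0.5017 -0.0102  0.2114]
 [ 0.5299 -0.0096  0.2266]
 [ 0.5368 -0.0091  0.2324]
 [ 0.5298 -0.0081  0.2315]
 [ 0.53   -0.0071  0.2276]]
top tall_tin_knob 0.76 [ 0.529  -0.0103  0.2724]
top hook_seat 0.56 [ 0.5303 -0.009   0.2312]
[[ 0.5533 -0.0138  0.2289]
 [ 0.551  -0.0137  0.2284]
 [ 0.5494 -0.0116  0.237 ]
 [ 0.5558 -0.0115  0.2283]
 [ 0.5224 -0.0074  0.2605]
 [ 0.5255 -0.0029  0.2557]
 [ 0.5295 -0.0004  0.2461]
 [ 0.533   0.0016  0.2521]]
```

View pics/m.png

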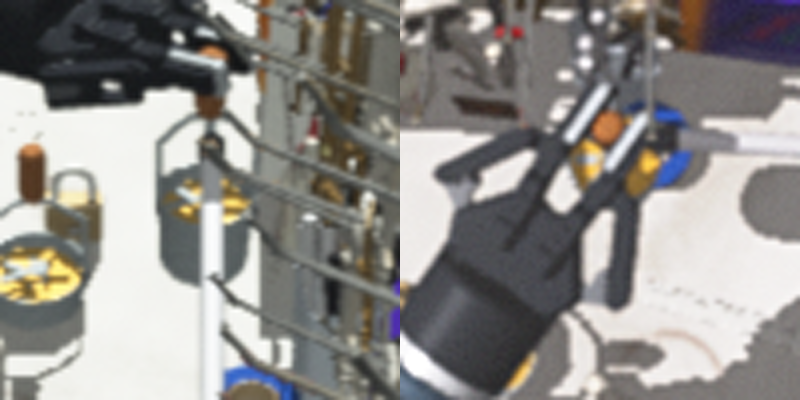

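The arch is threaded: the hook rod passes through it at about (208,150) in the left half of the crop, and the bar is about 7 mm above the seat. I'll lower slowly and follow the sinking arm, with its small +y drift.

>>> {"fn": "move_arm", "kwargs": {
  "targets": "0 1 -4 0 0 0 -1; 0 1 -8 0 0 0 -1; 0 1 -12 0 0 0 -1; 0 2 -17 0 0 0 -1; 0 3 -22 0 0 0 -1; 0 3 -27 0 0 0 -1; 0 4 -32 0 0 0 -1; 0 4 -32 0 0 0 -1"
}}

```text
time_s: 19.62
eef_pos: [0.5457, -0.018, 0.2519]
tcp_rot: [[0.169, 0.603, 0.78], [-0.127, 0.798, -0.589], [-0.977, 0.001, 0.211]]
contact_force: [0.6, -4.3, -2.7]
gripper_width: 0.0178
```

>>> {"fn": "move_arm", "kwargs": {
  "targets": "0 0 -5 0 0 0 -1; 0 1 -10 0 0 0 -1; 0 1 -15 0 0 0 -1; 0 1 -20 0 0 0 -1; 0 1 -20 0 0 0 -1; 0 1 -20 0 0 0 -1"
}}

```text
time_s: 20.38
eef_pos: [0.5457, -0.0174, 0.2326]
tcp_rot: [[0.171, 0.604, 0.779], [-0.127, 0.797, -0.59], [-0.977, 0.002, 0.213]]
contact_force: [-0.4, -7.2, -0.9]
gripper_width: 0.0181
```

```bash
cat > chk.py <<'E'
from tg import *
to((.530,-.006,.213),-37)
for c in("side","top"):
    p,P=cloud(c)
    for t in("tall_tin_knob","hook_seat"):
        for m in mark_of(t,c)[:1]:print(c,t,m['conf'],np.array(m['xyz']))
    S=P.reshape(-1,3);S=S[~np.isnan(S[:,0])]
    a=S[(abs(S[:,0]-.53)<.02)&(S[:,1]>-.2)&(S[:,1]<-.06)&(S[:,2]>.1)&(S[:,2]<.25)];k=np.polyfit(a[:,1],a[:,2],1);print("arm slope",np.arctan(k[0]),"z at -.01",np.polyval(k,-.01))
    print(np.mean([sense()['contact_force']],0))
E
python3 chk.py
```

```text
20.375 q [0.0571 0.2071 2.3307 3.8546 1.3211 1.1827] F [-0.412  -7.2498 -0.94  ] w 0.01810503462371252
shift mm [ -0.8334   0.2036 -15.6099] rot [0.0889 0.2843 0.1474] grasp now [ 0.5309 -0.0062  0.2285]
side tall_tin_knob 0.68 [ 0.5308 -0.0058  0.2216]
side hook_seat 0.87 [ 0.5275 -0.008   0.1852]
arm slope -0.023743498745657843 z at -.01 0.19815148166626673
[ 0.1742 -7.4341 -1.1301]
top tall_tin_knob 0.61 [ 0.5299 -0.0046  0.2222]
top hook_seat 0.58 [ 0.5272 -0.0093  0.1856]
arm slope -0.015998393711302003 z at -.01 0.2009825847457804
[ 1.1678 -5.8706 -0.9987]
```

Following well. The −7 N in y shows the bar is being pulled outward against the hook's tip slope, so I'll ease it back in y and go on lowering.

>>> {"fn": "move_arm", "kwargs": {
  "targets": "0 -1 0 0 0 0 -1; 0 -2 0 0 0 0 -1; 0 -3 -2 0 0 0 -1; 0 -3 -4 0 0 0 -1; 0 -3 -6 0 0 0 -1; 0 -3 -6 0 0 0 -1; 0 -3 -6 0 0 0 -1"
}}

```text
time_s: 21.55
eef_pos: [0.5457, -0.0198, 0.2263]
tcp_rot: [[0.17, 0.602, 0.78], [-0.127, 0.798, -0.589], [-0.977, 0.001, 0.212]]
contact_force: [0.2, -2.6, -0.9]
gripper_width: 0.0178
```

```bash
python3 chk.py
```

```text
21.55 q [0.0493 0.2246 2.3299 3.8431 1.3293 1.1975] F [ 0.196  -2.6062 -0.8758] w 0.017781266661564352
shift mm [-0.899   2.6571 -9.3883] rot [0.0847 0.2171 0.0448] grasp now [ 0.5309 -0.0087  0.2223]
side hook_seat 0.67 [ 0.5254 -0.0068  0.1833]
arm slope -0.03509420136184352 z at -.01 0.1948269891524336
[ 0.0071 -2.89   -1.1091]
top tall_tin_knob 0.62 [ 0.5283 -0.007   0.2142]
top hook_seat 0.64 [ 0.5287 -0.0096  0.1778]
arm slope -0.027827655899554906 z at -.01 0.19774025539763582
[ 1.4823 -2.5818 -0.9765]
```

>>> {"fn": "move_arm", "kwargs": {
  "targets": "0 -1 -2 0 0 0 -1; 0 -1 -4 0 0 0 -1; 0 -1 -6 0 0 0 -1; 0 -1 -8 0 0 0 -1; 0 -1 -8 0 0 0 -1; 0 -1 -8 0 0 0 -1"
}}

```text
time_s: 22.6
eef_pos: [0.5457, -0.0209, 0.2183]
tcp_rot: [[0.17, 0.603, 0.78], [-0.127, 0.798, -0.589], [-0.977, 0.001, 0.212]]
contact_force: [1.2, -1.9, -0.0]
gripper_width: 0.0177
```

```bash
python3 chk.py
```

```text
22.6 q [0.0464 0.2506 2.3253 3.8373 1.3448 1.2128] F [ 1.1573 -1.9475 -0.0079] w 0.01769272436068926
shift mm [-0.8617  3.7121 -1.3892] rot [0.083  0.2187 0.0552] grasp now [ 0.5309 -0.0097  0.2143]
side tall_tin_knob 0.72 [ 0.5302 -0.0096  0.204 ]
side hook_seat 0.57 [ 0.5275 -0.0094  0.1735]
arm slope -0.07190534444940179 z at -.01 0.18686307018530537
[ 1.7809 -0.8899 -0.5898]
top tall_tin_knob 0.47 [ 0.5296 -0.0078  0.2084]
top hook_seat 0.85 [ 0.5281 -0.0099  0.1732]
arm slope -0.07175930818243999 z at -.01 0.1884019986128891
[ 0.2962 -1.5285 -0.8707]
```

```bash
cat > av.py <<'E'
from tg import *
F=[]
for i in range(10):
    _,P=cloud("top");F.append(sense()['contact_force'])
print(np.mean(F,0),np.std(F,0)/10**.5,sense()['time_s'],sense()['eef_pos'])
S=P.reshape(-1,3);S=S[~np.isnan(S[:,0])]
a=S[(abs(S[:,0]-.53)<.02)&(S[:,1]>-.2)&(S[:,1]<-.06)&(S[:,2]>.1)&(S[:,2]<.25)];k=np.polyfit(a[:,1],a[:,2],1);print("slope",np.arctan(k[0]),np.polyval(k,-.06))
E
python3 av.py
```

```text
[ 0.8736 -1.7657 -0.3022] [0.1288 0.1974 0.1578] 23.4 [ 0.5457 -0.0208  0.2183]
slope -0.07167711572910594 0.19199240525321876
```

>>> {"fn": "move_arm", "kwargs": {
  "targets": "0 0 -2 0 0 0 -1; 0 0 -4 0 0 0 -1; 0 0 -4 0 0 0 -1; 0 0 -4 0 0 0 -1"
}}

```text
time_s: 23.9
eef_pos: [0.5456, -0.021, 0.2142]
tcp_rot: [[0.169, 0.603, 0.78], [-0.127, 0.798, -0.589], [-0.977, 0.001, 0.212]]
contact_force: [0.5, -4.4, -0.4]
gripper_width: 0.0179
```

```bash
python3 av.py
```

```text
[-0.1215 -3.7096 -0.0095] [0.1388 0.1878 0.138 ] 24.4 [ 0.5456 -0.0209  0.2143]
slope -0.09226965278416004 0.1888374006288525
```

>>> {"fn": "move_arm", "kwargs": {
  "targets": "0 -1 0 0 0 0 -1; 0 -2 0 0 0 0 -1; 0 -2 0 0 0 0 -1"
}}

```text
time_s: 24.78
eef_pos: [0.546, -0.0223, 0.2143]
tcp_rot: [[0.17, 0.601, 0.781], [-0.126, 0.799, -0.588], [-0.977, 0.001, 0.211]]
contact_force: [0.8, 2.0, -1.0]
gripper_width: 0.0183
```

```bash
python3 av.py
```

```text
[ 1.2113  1.8307 -0.539 ] [0.1459 0.242  0.1227] 25.275 [ 0.5458 -0.0227  0.2143]
slope -0.09017916515275884 0.1888401420333952
```

>>> {"fn": "move_arm", "kwargs": {
  "targets": "0 0.5 -1 0 0 0 -1; 0 0.5 -3 0 0 0 -1; 0 0.5 -4 0 0 0 -1; 0 0.5 -4 0 0 0 -1"
}}

```text
time_s: 25.78
eef_pos: [0.5455, -0.0227, 0.2102]
tcp_rot: [[0.169, 0.603, 0.779], [-0.127, 0.798, -0.59], [-0.977, 0.001, 0.212]]
contact_force: [0.8, -2.1, -0.2]
gripper_width: 0.018
```

```bash
python3 av.py
```

```text
[ 0.0321 -2.1156  0.1548] [0.1794 0.1645 0.1542] 26.275 [ 0.5456 -0.0224  0.2103]
slope -0.10026642314387148 0.1863149721217904
```

>>> {"fn": "move_arm", "kwargs": {
  "targets": "0 -1 -1 0 0 0 -1; 0 -1 -3 0 0 0 -1; 0 -1 -3 0 0 0 -1; 0 -1 -3 0 0 0 -1"
}}

```text
time_s: 26.78
eef_pos: [0.5457, -0.0233, 0.2072]
tcp_rot: [[0.169, 0.602, 0.78], [-0.127, 0.798, -0.589], [-0.977, 0.001, 0.212]]
contact_force: [-0.5, -1.4, 0.7]
gripper_width: 0.0179
```

```bash
python3 av.py
```

```text
[ 0.0752 -1.1424  0.1122] [0.1223 0.1119 0.1241] 27.275 [ 0.5457 -0.0233  0.2073]
slope -0.11458031029813064 0.1843776587015069
```

The forces are near balance at θ≈0.31. The gripper's body is now close above the short tin's knob, so I'll check that clearance before releasing and retreating.

```bash
python3 - <<'E'
from tg import *
s=sense();x=np.array(s['eef_pos']);M=np.array(s['tcp_rot'])
k=np.array([.422,.084,.137]);print("short knob top in tool frame (mm)",M.T@(k-x)*1e3)
im=[]
for c in("side","top"):
    p,P=cloud(c)
    im.append(cv2.resize(p[160:260,250:350,::-1] if c=="side" else p[150:250,250:350,::-1],(400,400),interpolation=cv2.INTER_CUBIC))
    for m in mark_of("short_tin_knob",c)[:1]:print(c,m['conf'],np.array(m['xyz']))
    S=P.reshape(-1,3);S=S[~np.isnan(S[:,0])];L=(S-x)@M
    b=L[(abs(L[:,0])<.1)&(abs(L[:,1])<.1)&(L[:,2]<-.05)&(L[:,2]>-.25)]
    for a in range(-240,-40,20):
        q=b[abs(b[:,2]*1e3-a)<10]*1e3
        if len(q):print(a,len(q),"x",q[:,0].min(),q[:,0].max(),"y",q[:,1].min(),q[:,1].max())
cv2.imwrite("pics/n.png",np.hstack(im))
E
```

```text
short knob top in tool frame (mm) [  34.1581   11.0522 -174.5651]
side 0.82 [0.4191 0.0815 0.1176]
-240 708 x -99.99476766810903 56.351080821180155 y -94.80483743204992 32.558217760167345
-220 669 x -99.89666692623005 99.70652273769822 y -81.41990187296696 54.49685809178737
-200 199 x -35.98507578198919 97.02300436396827 y -53.41220083928825 48.08834352853785
-180 200 x -35.50513261062411 83.8948324826726 y -38.569472945686115 25.918755803261014
-160 186 x -38.66451252338866 98.10497044147057 y -39.01819962498747 28.798087132488494
-140 191 x -38.39409218690281 30.0877159407674 y -39.515844399101724 31.663946959924964
-120 269 x -36.88915004304404 21.595886559744912 y -38.9894170739941 36.591869586839145
-100 180 x -20.04592006293043 16.334189121874946 y -64.72742871188228 60.49847532350483
-80 298 x -19.480017979349302 21.63324505839098 y -66.94513941814385 63.55851307007254
-60 295 x -16.968219196903203 99.96528961073213 y -54.95737267487801 53.51922787213645
-240 659 x -99.99470115376124 9.725830339702624 y -91.54940054411898 66.29696800604682
-220 612 x -95.7289521503786 99.00522696792042 y -76.41035495962012 71.99924194434955
-200 231 x -38.94032934541312 99.82713015665442 y -36.16715336568791 78.43938598339135
-180 233 x -37.982985007893106 13.760157896853132 y -36.638715480186114 34.81328312537085
-160 259 x -40.51789768109825 1.0086950033386708 y -37.08163847495921 36.453596657997686
-140 264 x -40.25534677674719 2.037014924748588 y -37.1349152675498 37.34948215652935
-120 312 x -37.505797453670034 -3.559085422045403 y -41.368806452606854 41.17134141217182
-100 356 x -21.427799040623132 6.042315166556809 y -63.19852693879653 62.841765586083454
-80 332 x -19.807519217092977 15.338678353956192 y -63.27348885043091 64.08352154478699
-60 243 x -18.821364196656617 99.87770647931136 y -51.48399261234206 51.895473020461
```

View pics/n.png

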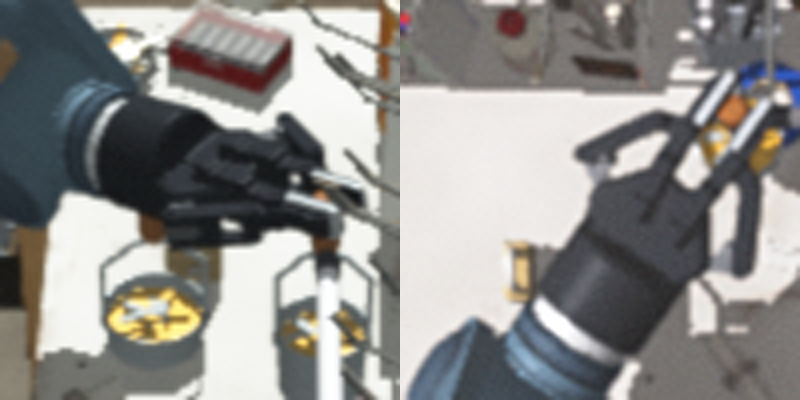

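In the right crop the knob sits between the fingers at (735,105), and in the left crop the tin hangs on the arm end at about (325,265). The short tin at (155,310) is unmoved, but by computation its knob top is only about 0–2 mm from the gripper's body. I'll raise the gripper 2 mm, which also brings Fz toward the balance, and check again.

>>> {"fn": "move_arm", "kwargs": {
  "targets": "0 -0.3 1 0 0 0 -1; 0 -0.5 2 0 0 0 -1; 0 -0.5 2 0 0 0 -1; 0 -0.5 2 0 0 0 -1"
}}

```text
time_s: 27.98
eef_pos: [0.5458, -0.0236, 0.2093]
tcp_rot: [[0.17, 0.602, 0.78], [-0.127, 0.799, -0.588], [-0.977, 0.001, 0.212]]
contact_force: [0.7, 1.8, 0.3]
gripper_width: 0.0181
```

```bash
python3 av.py
```

```text
[ 1.5865  2.4389 -0.4716] [0.1642 0.1658 0.114 ] 28.475 [ 0.5457 -0.0238  0.2093]
slope -0.10710388738681653 0.18547561312465072
```

>>> {"fn": "move_arm", "kwargs": {
  "targets": "0 0.4 -0.5 0 0 0 -1; 0 0.4 -0.5 0 0 0 -1; 0 0.4 -0.5 0 0 0 -1"
}}

```text
time_s: 28.85
eef_pos: [0.5456, -0.0236, 0.2088]
tcp_rot: [[0.17, 0.603, 0.78], [-0.127, 0.798, -0.589], [-0.977, 0.001, 0.212]]
contact_force: [0.9, 0.9, 0.2]
gripper_width: 0.0178
```

```bash
python3 av.py
```

```text
[ 1.2353  0.5798 -0.031 ] [0.1048 0.1837 0.1596] 29.35 [ 0.5457 -0.0235  0.2088]
slope -0.10623864516016976 0.18555167152512322
```

Fz ≈ −0.03 N and Fy ≈ 0.6 N: the arm carries the whole tin and is at rest (θ≈0.31). I'll release gently.

>>> {"fn": "move_arm", "kwargs": {
  "targets": "0 0 0 0 0 0 -0.7; 0 0 0 0 0 0 -0.5; 0 0 0 0 0 0 -0.3; 0 0 0 0 0 0 -0.1; 0 0 0 0 0 0 0; 0 0 0 0 0 0 0",
  "squeeze": 20
}}

```text
time_s: 30.1
eef_pos: [0.5457, -0.0235, 0.2088]
tcp_rot: [[0.17, 0.602, 0.78], [-0.127, 0.798, -0.589], [-0.977, 0.001, 0.212]]
contact_force: [-0.0, -0.0, 0.0]
gripper_width: 0.043
```

```bash
python3 - <<'E'
from tg import *
exec(open("av.py").read().split("print(np.mean")[0].replace("range(10)","range(3)").split("import *")[1])
print(np.mean(F,0),sense()['gripper_width'])
S=P.reshape(-1,3);S=S[~np.isnan(S[:,0])]
a=S[(abs(S[:,0]-.53)<.02)&(S[:,1]>-.2)&(S[:,1]<-.06)&(S[:,2]>.1)&(S[:,2]<.25)];k=np.polyfit(a[:,1],a[:,2],1);print("slope",np.arctan(k[0]),np.polyval(k,-.06))
s=sense();x=np.array(s['eef_pos']);M=np.array(s['tcp_rot']);L=(S-x)@M*1e3
q=S[(S[:,2]>.17)&(abs(S[:,2]-.2)<.03)&(np.hypot(S[:,0]-.531,S[:,1]+.012)<.016)];print("knob pts",len(q),q.mean(0),q.min(0),q.max(0),"tool frame",(q.mean(0)-x)@M*1e3)
E
```

```text
[ 0.2999  0.1117 -0.3884] 0.04243822364926075
slope -0.11345029202470727 0.18452216788576806
knob pts 78 [ 0.5289 -0.0124  0.199 ] [ 0.5205 -0.0272  0.1703] [0.5387 0.0022 0.2125] tool frame [  5.3021  -1.3183 -21.6318]
```

Released cleanly: the arm moved only about 1 mm and the knob is centred between the open fingers. Next I'll lift straight up, then back away.

>>> {"fn": "move_arm", "kwargs": {
  "targets": "0 0 4 0 0 0 0; 0 0 10 0 0 0 0; 0 0 18 0 0 0 0; -3 2 26 0 0 0 0; -12 9 34 0 0 0 0; -25 19 42 0 0 0 0; -38 28 52 0 0 0 0; -50 38 65 0 0 0 0"
}}

```text
time_s: 31.25
eef_pos: [0.4949, 0.0148, 0.2743]
tcp_rot: [[0.169, 0.602, 0.78], [-0.127, 0.798, -0.589], [-0.977, 0.001, 0.211]]
contact_force: [0.2, 1.1, 0.2]
gripper_width: 0.0426
```

>>> {"fn": "move_arm", "kwargs": {
  "targets": "-5 20 20 0 0 0 0; -10 45 35 0 0 0 0; -20 75 45 0 0 0 0; -25 95 50 0 0 0 0; -25 95 50 0 0 0 0; -25 95 50 0 0 0 0"
}}

```text
time_s: 32.0
eef_pos: [0.4825, 0.0797, 0.3152]
tcp_rot: [[0.195, 0.569, 0.799], [-0.146, 0.822, -0.55], [-0.97, -0.01, 0.244]]
contact_force: [-0.1, 0.4, 0.6]
gripper_width: 0.0428
```

```bash
python3 - <<'E'
from tg import *
im=[]
s=sense();print(s['time_s'],s['eef_pos'],s['contact_force'])
for c in("side","top"):
    p,P=cloud(c)
    im.append(cv2.resize(p[150:270,250:370,::-1] if c=="side" else p[140:260,230:350,::-1],(400,400),interpolation=cv2.INTER_CUBIC))
    for t in("tall_tin_knob","short_tin_knob","hook_seat"):
        for m in mark_of(t,c)[:1]:print(c,t,m['conf'],np.array(m['xyz']))
    S=P.reshape(-1,3);S=S[~np.isnan(S[:,0])]
    a=S[(abs(S[:,0]-.53)<.02)&(S[:,1]>-.2)&(S[:,1]<-.06)&(S[:,2]>.1)&(S[:,2]<.25)];k=np.polyfit(a[:,1],a[:,2],1);print("slope",np.arctan(k[0]),np.polyval(k,-.06))
cv2.imwrite("pics/end.png",np.hstack(im))
E
```

```text
32.0 [0.4825 0.0797 0.3152] [-0.127   0.4409  0.5703]
side tall_tin_knob 0.88 [ 0.5304 -0.0101  0.1936]
side short_tin_knob 0.55 [0.4167 0.0818 0.117 ]
side hook_seat 0.67 [ 0.5281 -0.0094  0.1645]
slope -0.11672465663573914 0.18266536060698998
top tall_tin_knob 0.7 [ 0.5293 -0.0103  0.1958]
top short_tin_knob 0.84 [0.4239 0.0816 0.1226]
top hook_seat 0.89 [ 0.5318 -0.0091  0.1628]
slope -0.11382320653649523 0.18455781042124855
```

View pics/end.png

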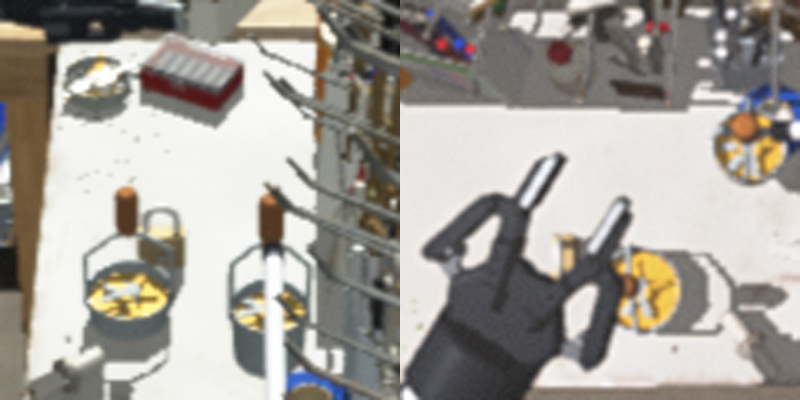

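The tall tin hangs on the hook with its knob at (270,215) in the left crop and (743,125) in the right. The short tin stands in place at (125,285), and the gripper is clear of everything. I'll hand in.

```bash
python3 -c "
from workcell import *
print(sign_off(), sense()['contact_force'])"
```

```text
the job is handed in; nothing more can be done
the job is handed in; nothing more can be done
```

The taller tin now hangs by its handle on the arm's hook, and the job is handed in at about 32 s of the 50 s allowed.

- **Grip:** I held the knob with the tool nearly level, because the pegboard pegs block a gripper coming from above. I then threaded the arch over the hook tip and lowered with the arm as it sank.
- **Release:** I let go only when the force in z had fallen to about 0 N, with the arm at rest at about 0.31 rad. Letting go moved the arm only about 1 mm.
- **Last checks:** The arm was steady at 0.31 to 0.32 rad, and both cameras placed the tall tin's knob over the hook. The gripper was open and well clear, with no contact force beyond noise.
- **Doubts:** The gripper's body came within about 0 to 2 mm of the short tin's knob at the lowest point, so a light touch can't be ruled out. The short tin still measured within 2 to 3 mm of its starting place, which is inside the camera noise. There were also sideways forces of up to about 7 N on the tool in y while the arm sank, which I eased to about 0.6 N before releasing.

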